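Turn a charged probe end for end in the spring clip and hang it stem down

ROBOT

A 6-joint arm with a two-finger parallel gripper is mounted at the origin on the work surface; the furniture and walls round the work are solid. World frame = base frame: x ahead of the robot, y to its left, z up, the work surface at z = 0. Lengths are in m, angles in rad, forces in N, time in s.
With the tool pointing down it reaches from about 0.35 to 0.775 m from the base axis. Payload 7.3 kg.
Tool frame: the origin (TCP) lies at the very end of the fingers, on their centre line; the grasp point (between the pads) lies 19 mm behind it (pinch_z is the distance from the TCP to the grasp point, in m); z points along the fingers, y is the line along which they close (so a half turn about z gives the same grasp; the last joint's range is limited). The gripper opens to 92 mm and grips with 3 to 60 N. Pads are 19 mm wide; open, the fingers measure 130 mm over their backs; the gripper's body (75 mm by 190 mm) begins 47 mm behind the grasp point.
Start: joints at [-1.28, 0.342, 1.524, -0, 1.275, -0.146], TCP at [0.222, -0.476, 0.193] pointing down, gripper open.
Joint ranges: [-2.53, 2.53], [-0.77, 2.02], [0.04, 2.7], [-1, 4.14], [0.28, 2.66], [-3.11, 3.11]. Speed limits (rad/s): [2.57, 2.57, 3.14, 3.14, 3.14, 3.14].

INTERFACE

Orientations are given as [roll, pitch, yaw] about the fixed x, y, z axes, in that order (R = Rz(yaw) Ry(pitch) Rx(roll)).
In Python, from cell import * gives the robot as it stands.
- The arm moves only by the tool arm_command, never from a script. Its arguments are lists of equal length, an entry for each row: "fingers": the gripper command: -1 is fully open, 1 is shut, values between are in proportion; "travel": the shift along the tool's x, y, z in m, a list of three; "dr": the turn, a rotation vector about the tool's x, y, z in degrees, a list of three. In form: {"fingers": [fingers, ...], "travel": [[x, y, z], ...], "dr": [[wx, wy, wz], ...]}. A call has 1 to 8 rows; each row is the pose to reach, as a shift and turn from the pose commanded when the call began, along the tool's axes at that moment; what a row does not reach only later rows make up. A row lasts 1/12 s, in which the tool goes at most 41.7 mm and 7.16 degrees, less where a joint would pass 70% of its speed; a pose out of reach is approached as far as the arm can. A call with a gripper value outside its range is refused whole. The fingers move at their own pace and stop on an object; "squeeze" is the grip in N (left out, the last holds). Time passes only in rows, so rows that repeat a pose let the fingers close. It gives the time, the measured TCP pose, the force, the opening and the grip force at its end, in the units of the state.
- observe(): the state, without advancing time (a new reading comes with each control period).
- read_camera(name): name is "side" or "top"; returns a dict with "color" (420x560x3 uint8, blue, green, red), "z_map" (420x560 float32, m along the optical axis (not along the pixel's ray), 0 where there is no reading), "fx", "fy", "cx", "cy" (pixels), "k1" (the pictures are not rectified: a ray, as slopes to the right and down, at radius r is drawn at 1 + k1 r^2 times it, then the intrinsics apply), "R" (3x3) and "t" (3): a world point X has camera coordinates R X + t. Camera axes: x right, y down, z forward; pixel columns grow to the right and rows downward; lengths in m; the calibration is good to about 2 mm. A picture is of the moment at which its call begins.
- hand_in(): hands the job in; it is judged then, once.
The state is a dict: "time": time; "qpos": joint angles; "qvel": joint speeds; "joint_efforts": joint torques, N m; "tool_pos": TCP position; "tool_rot": TCP orientation; "contact_force": force on the tool from outside, world axes, zero at the start; "torque": the same for the moment, N m; "opening": finger opening in m; "grip_force": force on a finger pad.
Only numpy, scipy, OpenCV 4.12 (cv2) and the standard library are available. Lean on these libraries where they do the work, as an engineer would, in place of code of your own. Each camera call takes 0.05 s, during which the arm holds its last target. There are 200 camera calls.

TASK

Take the cordless probe with the orange band out of the charging dock and hang it in the free place of the white rack, stem down over its dish, the shoulder of its handle resting on the upper tier. In the dock only its stem can be gripped, so on the way press its black neck fully down into the spring clip, let go, and take it again by the handle. Never let the probe touch the bench, and leave the other two probes, the flask and the small bottle where they stand.

Things in the scene. Friction and masses are not known exactly. Their poses are not given: they have to be found in the camera images.
- probe_orange: Orange-banded probe, 190 mm, about 70 g. Origin: middle of its neck; x to the tip; any roll. Along x, mm: white handle 24 dia. -90 to -15 (end bevelled); black neck 12 dia. to +15; steel collar 18 dia. to +20; steel stem 10 dia. to +94; blunt point to +100. It balances near the origin. In the dock it leans tip up, x 60 deg above level, away from the dock's front.
- probe_orange_tip (a point): Tip of the orange probe's stem, 100 mm from its origin along its x.
- probe_blue: The same probe with a blue band, in the dock's other channel; it stays there. Same frame.
- probe_grey: The same probe with a grey band, hanging stem down in the rack's taken place; it stays there. Same frame.
- dock: Fixed charging dock, 128 x 192 mm. Origin under its middle; front (-x) roughly to the robot. Its face rises at 60 deg and has two open channels, at y = +-42.5 mm, with walls 13 mm high beside the lower 67 mm of each handle; a rest carries the neck. A probe stands on a foot ledge, origin at [12.6, +-42.5, 115.3] mm, and lifts out to the front and up. Either probe may be in either channel; dock and rack may change sides.
- clip_stand: Fixed post on an 85 mm square, 14 mm thick foot, with the spring clip on top, 170 mm high in all. Origin: under the foot; y runs along the clip's channel (the axis of a part held in it), z up. Keep the arm clear of the tall monitor at the back left (world x over 0.62 m where y is over 0.1 m).
- clip_seat (a point): Where the neck's axis lies when home in the clip, level, 155 mm above the bench, either way round. Two sprung jaws, 16 mm wide along the channel, open upward; their lips stand 9.6 mm apart, 5.5 mm above this point, and flare to about 22 mm apart at 14 mm above it. About 1 to 4 N straight down snaps the neck in, onto a seat 6 mm below this point; about as much lifts it out.
- clip_jaw_a (a joint): Spring jaw on the clip's +x side: 0 at rest, grows as it is pushed open (rad), about 0.08 while the neck passes the lips.
- clip_jaw_b (a joint): Spring jaw on the clip's -x side, likewise.
- rack: Fixed white rack, foot 135 x 200 mm, 12 mm thick, a 14 mm high dish under each tip. Origin under its middle; front (-x) roughly to the robot. A hung probe leans with its handle 30 deg to the back: tip to handle is [0.5, 0, 0.866] in this frame. Two 6 mm tiers lie square to that, with slots at y = +42.5 mm (free) and -42.5 mm (taken), open to the front; parts slide in along [0.866, 0, -0.5].
- free_place_neck (a point): Where the neck's middle lies when the probe hangs home in the free place, at [14.5, 42.5, 127.0] mm in the rack: neck against the floor of the upper tier's 16 mm wide slot, handle shoulder on that tier's top face, which lies 15 mm up the axis from here. Slots run 32 mm out from their floors, then flared lips for 10 mm more.
- free_place_tip (a point): Where the probe's tip lies then, at [-35.5, 42.5, 40.4] mm in the rack. The lower tier's slot, 15 mm wide, holds the stem; its top face lies 75 mm down the axis from the upper tier's.
- flask: Loose conical glass flask, 63 mm dia., 105 mm high, a bystander. Origin: under its middle.
- small_bottle: Loose brown bottle with a black cap, 44 mm dia., 100 mm high, a bystander. Origin: under its middle.

How it is judged:
On the way:
1. the orange probe's neck lies home in the spring clip and the fingers have let go of it (distance between probe_orange and clip_seat below 0.011 m and z of probe_orange in the frame of clip_seat between -0.003 and 0.003 m and angle between the x axis of probe_orange and the y axis of clip_stand, either way round below 0.12 rad and contact force between the fingers and probe_orange below 0.1 N), for 0.2 s.
At the end, for the whole second after the job is handed in: The orange probe hangs released and at rest in the rack's free place: neck middle within 6 mm and tip within 8 mm of their hung positions. Blue and grey probes within 15 mm, flask and small bottle within 30 mm of where they began (distance between probe_orange and free_place_neck below 0.006 m and distance between probe_orange_tip and free_place_tip below 0.008 m and linear speed of probe_orange below 0.02 m/s and contact force between the fingers and probe_orange below 0.1 N and distance of each of probe_blue, probe_grey from where it was at the start of the episode below 0.015 m and distance of each of flask, small_bottle from where it was at the start of the episode below 0.03 m); the robot touches nothing.
It fails at once if the orange probe touches or nearly touches the bench (tip or neck within 12 mm of it) (height (world z) of any of probe_orange_tip, probe_orange below 0.012 m).
It fails at once if the blue or grey probe is moved more than 40 mm (distance of any of probe_blue, probe_grey from where it was at the start of the episode above 0.04 m).
It fails at once if the flask or the small bottle is tipped over (angle between any of flask, small_bottle's own z axis and vertical above 0.5 rad).
It also fails if it takes over 61 s, if anything falls off the work surface, if the arm or the gripper's body presses on something with over 40 N, if the wrist force passes 120 N, or if a joint passes its speed limit or range.

## Working session

There is one attempt and no reset: what is moved stays moved. The work goes in short steps, Python scripts to look and compute and a tool call to move; the robot and the scene stay as the last step left them, time stands still between calls to the robot, and variables do not carry over. Pictures are saved under pics/ and viewed, at most 10 in all, crops included, and the job is handed in when it is done.

Besides the shell and the picture viewer there is one more tool, called by a JSON object that holds its "method" and its "body". arm_command: Moves the arm, as the interface text tells. Its arguments: {"type":"object","properties":{"fingers":{"type":"array","items":{"type":"number"}},"travel":{"type":"array","items":{"type":"array","items":{"type":"number"}}},"dr":{"type":"array","items":{"type":"array","items":{"type":"number"}}},"squeeze":{"type":"number"}},"required":["fingers","travel","dr"]}

```bash
mkdir -p pics; ls; python3 - <<'E'
from cell import *
import cv2,numpy as np,pickle
s=observe();print({k:np.round(v,3).tolist() for k,v in s.items()})
d={}
for n in("side","top"):
    c=read_camera(n);d[n]=c;cv2.imwrite(f"pics/{n}0.png",c["color"])
    print(n,c["fx"],c["fy"],c["cx"],c["cy"],c["k1"],np.round(c["R"],3).tolist(),np.round(c["t"],3),"cam at",np.round(-c["R"].T@c["t"],3))
pickle.dump(d,open("d0.pkl","wb"))
E
```

```text
pics
{'time': 0.0, 'qpos': [-1.28, 0.343, 1.525, -0.0, 1.275, -0.146], 'qvel': [-0.002, 0.001, 0.0, 0.002, 0.0, 0.001], 'joint_efforts': [-0.003, -43.125, -24.422, 0.071, 0.056, -0.0], 'tool_pos': [0.222, -0.475, 0.192], 'tool_rot': [-3.14, -0.0, 0.437], 'contact_force': [-0.539, 0.863, 1.036], 'torque': [0.006, -0.024, 0.014], 'grip_force': 0.0, 'opening': 0.092}
side 410.49206557353597 410.49206557353597 278.2948171908867 210.38698750721824 -0.1129032321995659 [[0.453, 0.891, -0.003], [0.709, -0.363, -0.605], [-0.54, 0.272, -0.796]] [-0.311 -0.26   1.243] cam at [ 0.997 -0.156  0.832]
top 497.4546751856617 497.4546751856617 274.6322354775374 212.2728809318046 -0.07365833953769974 [[0.028, -0.999, 0.016], [-0.993, -0.03, -0.112], [0.112, -0.013, -0.994]] [0.038 0.537 1.279] cam at [0.389 0.07  1.33 ]
```

View pics/side0.png

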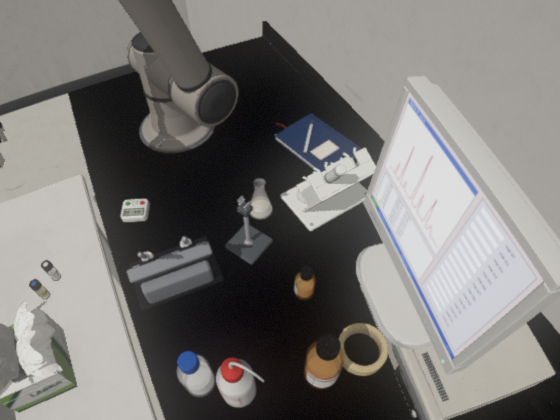

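View pics/top0.png

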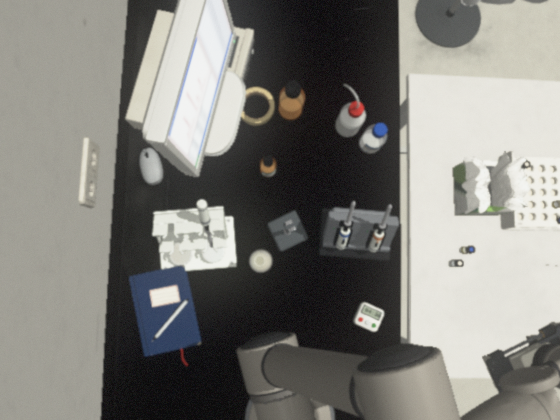

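The side view shows the dock near (175,270), the clip post at (247,225) and the rack at (330,190). The top view shows the dock at (359,233) with the orange probe in the right-hand channel (378,235), the clip at (288,228), the flask at (260,261), the rack at (197,240) and the small bottle at (268,167). I'll enlarge the top view and use the depth for measurement.

```bash
cat > h.py <<'E'
import numpy as np,cv2
from scipy.spatial.transform import Rotation as Ro
def rays(c,uv):
    uv=np.asarray(uv,float).reshape(-1,2)
    K=np.array([[c["fx"],0,c["cx"]],[0,c["fy"],c["cy"]],[0,0,1]])
    p=cv2.undistortPoints(uv.reshape(-1,1,2),K,np.array([c["k1"],0,0,0,0.])).reshape(-1,2)
    return np.c_[p,np.ones(len(p))]
def pts(c,uv):
    uv=np.asarray(uv).reshape(-1,2); z=c["z_map"][uv[:,1].astype(int),uv[:,0].astype(int)]
    return (rays(c,uv)*z[:,None]-c["t"])@c["R"]
def plane(c,uv,h):
    d=rays(c,uv)@c["R"]; o=-c["R"].T@c["t"]
    return o+d*((h-o[2])/d[:,2])[:,None]
def cloud(c):
    H,W=c["z_map"].shape;u,v=np.meshgrid(np.arange(W),np.arange(H))
    uv=np.c_[u.ravel(),v.ravel()];P=pts(c,uv);P[c["z_map"].ravel()==0]=np.nan
    return P.reshape(H,W,3)
def two(c1,uv1,c2,uv2):
    A=[];b=[]
    for c,uv in((c1,uv1),(c2,uv2)):
        d=(rays(c,uv)@c["R"])[0];d/=np.linalg.norm(d);o=-c["R"].T@c["t"];M=np.eye(3)-np.outer(d,d);A.append(M);b.append(M@o)
    x=np.linalg.solve(A[0]+A[1],b[0]+b[1]);return x
E
python3 - <<'E'
import pickle;from h import *
d=pickle.load(open("d0.pkl","rb"));c=d["top"]
im=c["color"];a=im[190:280,145:245];b=im[190:280,250:405]
cv2.imwrite("pics/t1.png",np.vstack([cv2.resize(np.hstack([a,b[:,:]]),None,fx=3.1,fy=3.1,interpolation=cv2.INTER_CUBIC),cv2.resize(d["side"]["color"][140:310,120:380],(790,300*790//790),interpolation=cv2.INTER_CUBIC) if 0 else cv2.resize(d["side"]["color"][140:300,120:380],(790,310),interpolation=cv2.INTER_CUBIC)[:, :int(255*3.1)] if int(255*3.1)<=790 else None]))
P=cloud(c);z=P[...,2]
# height map stats around the features
for n,(u0,u1,v0,v1) in dict(dock=(315,402,200,265),rack=(148,240,198,275),clip=(266,310,208,252),flask=(245,275,245,275),bot=(255,280,150,182)).items():
    Q=P[v0:v1,u0:u1].reshape(-1,3);Q=Q[np.isfinite(Q[:,0])&(Q[:,2]>0.008)]
    print(n,len(Q),"min",Q.min(0).round(3),"max",Q.max(0).round(3),"hist z 10mm",np.histogram(Q[:,2],np.arange(0,.24,.01))[0])
E
```

```text
dock 3659 min [ 0.416 -0.261  0.008] max [ 0.57  -0.064  0.204] hist z 10mm [ 70 761 104 235 150 187 316 231 232 230 537 351  32  55  21  26  27  24
  27  36   7   0   0]
rack 4633 min [0.364 0.154 0.008] max [0.54  0.382 0.21 ] hist z 10mm [309 844 556  14   4  40 284 375 378  47  29  40 472 424 435 178  28  31
  34  37  73   1   0]
clip 946 min [ 0.434 -0.034  0.008] max [0.542 0.073 0.175] hist z 10mm [129 693   7   0   0   0   0   0   0   0   0   0   0   3  60  11  41   2
   0   0   0   0   0]
flask 413 min [0.378 0.059 0.008] max [0.436 0.118 0.108] hist z 10mm [ 19  64 100  58  47  41  33   2   0  13  36   0   0   0   0   0   0   0
   0   0   0   0   0]
bot 288 min [0.634 0.056 0.009] max [0.676 0.099 0.105] hist z 10mm [ 1 12 11 22  9 41 70 27  9 66 20  0  0  0  0  0  0  0  0  0  0  0  0]
```

View pics/t1.png

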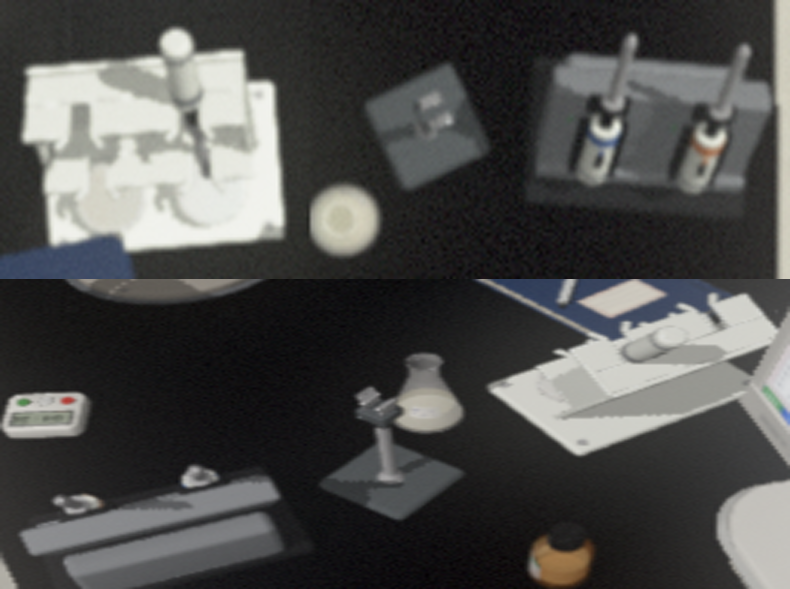

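```bash
python3 - <<'E'
import pickle;from h import *
d=pickle.load(open("d0.pkl","rb"));T=cloud(d["top"]);S=cloud(d["side"])
C=np.vstack([T.reshape(-1,3),S.reshape(-1,3)]);C=C[np.isfinite(C[:,0])]
for n,zr,b in(("rack",(.009,.015),(.34,.56,.15,.40)),("rack top only",(.009,.015),(.34,.56,.15,.4)),("clip",(.011,.017),(.42,.56,-.05,.08)),("dock",(.007,.016),(.38,.6,-.28,-.05))):
    for nm,Q in(("top",T.reshape(-1,3)),("side",S.reshape(-1,3))):
        Q=Q[(Q[:,2]>zr[0])&(Q[:,2]<zr[1])&(Q[:,0]>b[0])&(Q[:,0]<b[1])&(Q[:,1]>b[2])&(Q[:,1]<b[3])]
        if len(Q)<20: continue
        r=cv2.minAreaRect((Q[:,:2]*1000).astype(np.float32));print(n,nm,len(Q),np.round(r[0],1),np.round(r[1],1),round(r[2],1),"zmed",np.median(Q[:,2]).round(4))
# plane fits
def pl(Q,n):
    for _ in range(3):
        m=np.median(Q,0);u,s,v=np.linalg.svd(Q-Q.mean(0),full_matrices=False);k=v[2]*np.sign(v[2][2]);r=(Q-Q.mean(0))@k;Q=Q[abs(r)<2*max(.0007,r.std())]
    print(n,len(Q),"n",k.round(3),"yaw of -n xy",np.degrees(np.arctan2(-k[1],-k[0])).round(2),"tilt",np.degrees(np.arccos(k[2])).round(1),"c",Q.mean(0).round(4),r.std().round(4))
Q=T[196:262,316:402].reshape(-1,3);Q=Q[(Q[:,2]>.045)&(Q[:,2]<.1)];Q=Q[(Q[:,1]>-.15)|(Q[:,1]<-.24)|(abs(Q[:,1]+.15)<.03)]
pl(Q,"dock face")
# rack tier: white, upper
Q=T[198:275,148:240].reshape(-1,3);Q=Q[(Q[:,2]>.12)&(Q[:,2]<.16)];pl(Q,"upper tier")
# clip jaw points
Q=T[208:252,266:310].reshape(-1,3);Q=Q[Q[:,2]>.12];print("clip head",Q.mean(0).round(4),Q.min(0).round(4),Q.max(0).round(4));print(np.round(Q[Q[:,2]>.158]*1000).astype(int).tolist())
# probe stems/handles in dock
hsv=cv2.cvtColor(d["top"]["color"],cv2.COLOR_BGR2HSV)
for v in range(200,262,3):
    row=T[v,330:400];print(v,[f"{330+i}:{int(z*1000)}" for i,z in enumerate(row[:,2]) if 366-330<=i<=395-330][::2])
E
```

```text
rack top 984 [398.7 264. ] [138.8 285.9] 27.5 zmed 0.0121
rack side 1564 [429.7 277.6] [173.7 244. ] 5.9 zmed 0.0121
rack top only top 984 [398.7 264. ] [138.8 285.9] 27.5 zmed 0.0121
rack top only side 1564 [429.7 277.6] [173.7 244. ] 5.9 zmed 0.0121
clip top 549 [480.2  35.4] [ 83.7 120.1] 27.3 zmed 0.0134
clip side 894 [484.2  35.9] [ 84.5 125.1] 29.5 zmed 0.0139
dock top 686 [ 477.1 -174. ] [216.7 179.8] 87.8 zmed 0.013
dock side 825 [ 488.1 -164.1] [192.1 129.4] 86.9 zmed 0.014
dock face 828 n [-0.193  0.004  0.981] yaw of -n xy -1.25 tilt 11.1 c [ 0.4895 -0.1341  0.0737] 0.0145
upper tier 1315 n [0.468 0.055 0.882] yaw of -n xy -173.25 tilt 28.1 c [0.4932 0.2664 0.1372] 0.002
clip head [0.4888 0.0201 0.1539] [0.4733 0.0056 0.1351] [0.5047 0.0345 0.1754]
[[502, 21, 169], [503, 19, 166], [500, 26, 168], [500, 23, 166], [500, 21, 165], [501, 19, 164], [500, 16, 166], [497, 31, 175], [497, 28, 173], [497, 26, 169], [498, 23, 165], [498, 21, 162], [498, 19, 161], [499, 16, 160], [498, 14, 165], [495, 30, 165], [496, 28, 162], [496, 26, 163], [496, 23, 162], [496, 21, 163], [496, 18, 160], [493, 28, 161], [494, 25, 159], [494, 23, 160], [491, 30, 165], [491, 28, 166], [487, 14, 162], [486, 11, 166], [487, 9, 159], [484, 18, 161], [484, 16, 161], [484, 13, 161], [484, 11, 163], [484, 9, 166], [482, 23, 160], [482, 21, 163], [482, 16, 163], [481, 14, 170], [482, 11, 164], [482, 9, 165], [479, 21, 164], [479, 18, 164], [479, 16, 169], [479, 14, 166], [477, 21, 167], [477, 18, 164]]
200 ['366:-5', '368:0', '370:-2', '372:0', '374:0', '376:3', '378:-3', '380:-1', '382:-2', '384:1', '386:-3', '388:-6', '390:-3', '392:-4', '394:0']
203 ['366:-1', '368:2', '370:-4', '372:-3', '374:0', '376:2', '378:3', '380:-3', '382:-1', '384:0', '386:-2', '388:-2', '390:-4', '392:0', '394:-1']Traceback (most recent call last):
  File "<stdin>", line 23, in <module>
ValueError: cannot convert float NaN to integer
```

```bash
cat > fit.py <<'E'
import pickle;from h import *
d=pickle.load(open("d0.pkl","rb"))
def best(c,P,zr,b,white):
    hsv=cv2.cvtColor(c["color"],cv2.COLOR_BGR2HSV);X,Y,Z=P[...,0],P[...,1],P[...,2]
    m=(Z>zr[0])&(Z<zr[1])&(X>b[0])&(X<b[1])&(Y>b[2])&(Y<b[3])
    if white: m&=(hsv[...,2]>110)&(hsv[...,1]<60)
    n,l,s,_=cv2.connectedComponentsWithStats(m.astype(np.uint8));
    keep=[i for i in range(1,n) if s[i,4]>=(25 if white else 60)]
    return P[np.isin(l,keep)]
for nm in("top","side"):
    c=d[nm];P=cloud(c)
    for n,b,zr,w in(("rack",(.34,.56,.15,.40),(.006,.018),1),("clip",(.42,.56,-.06,.1),(.008,.02),0)):
        Q=best(c,P,zr,b,w)
        if n=="clip": Q=Q[np.hypot(Q[:,0]-.407,Q[:,1]-.088)>.038]
        r=cv2.minAreaRect((Q[:,:2]*1000).astype(np.float32));print(nm,n,len(Q),np.round(r[0],1),np.round(r[1],1),round(r[2],1))
    f=lambda yaw,x,y:(Ro.from_euler("z",yaw,degrees=True),np.array([x,y,0]))
    R,o=f(-3.1,.4881,-.1641)
    for y in(42.5,-42.5):
        org=o+R.apply(np.array([12.6,y,115.3])/1000);a=R.apply([.5,0,.866])
        Q=P.reshape(-1,3);Q=Q[np.isfinite(Q[:,0])];s=(Q-org)@a;rr=(Q-org)-s[:,None]*a
        side=R.apply([0,1,0]);nrm=np.cross(a,side)
        for lo,hi in((.025,.095),(-.06,-.02)):
            k=(s>lo)&(s<hi)&(np.linalg.norm(rr,axis=1)<.02)&(np.abs(rr@side)<.016)&((Q@nrm-org@nrm)*np.sign(nrm[2])>-.01)
            o1=rr[k]@side;o2=rr[k]@nrm;pf=np.polyfit(s[k],o1,1);pn=np.polyfit(s[k],o2,1)
            print(nm,"ch",y,lo,k.sum(),"lat mean %.4f slope %.3f | nrm mean %.4f slope %.3f"%(np.median(o1),pf[0],np.median(o2),pn[0]),"org",org.round(4))
E
python3 fit.py
```

```text
top rack 1028 [446.3 257.8] [134.9 198.7] 6.7
top clip 821 [488.7  18.9] [84.2 84.9] 26.7
top ch 42.5 0.025 77 lat mean 0.0015 slope 0.005 | nrm mean 0.0096 slope -0.009 org [ 0.503  -0.1223  0.1153]
top ch 42.5 -0.06 133 lat mean 0.0035 slope 0.023 | nrm mean 0.0137 slope -0.118 org [ 0.503  -0.1223  0.1153]
top ch -42.5 0.025 85 lat mean 0.0011 slope -0.009 | nrm mean 0.0091 slope -0.033 org [ 0.4984 -0.2072  0.1153]
top ch -42.5 -0.06 137 lat mean 0.0047 slope -0.000 | nrm mean 0.0130 slope -0.193 org [ 0.4984 -0.2072  0.1153]
side rack 1678 [450.4 256.8] [136.9 199.2] 6.1
side clip 977 [493.4  18.8] [85.3 85.3] 27.6
side ch 42.5 0.025 27 lat mean -0.0006 slope 0.005 | nrm mean 0.0009 slope 0.032 org [ 0.503  -0.1223  0.1153]
side ch 42.5 -0.06 7 lat mean -0.0127 slope -4.738 | nrm mean 0.0019 slope -0.384 org [ 0.503  -0.1223  0.1153]
side ch -42.5 0.025 37 lat mean 0.0042 slope -0.033 | nrm mean 0.0018 slope 0.031 org [ 0.4984 -0.2072  0.1153]
side ch -42.5 -0.06 15 lat mean 0.0115 slope -0.271 | nrm mean 0.0037 slope 0.044 org [ 0.4984 -0.2072  0.1153]
```

```bash
cat > p.py <<'E'
from h import *;from cell import *
F=dict(dock=(.486,-.1645,-3.1),rack=(.4483,.2573,6.4),clip=(.491,.0189,27.1))
def fr(n): x,y,w=F[n];return Ro.from_euler("z",w,degrees=True),np.array([x,y,0.])
def mat(z,x): z=np.array(z,float);x=np.array(x,float);z/=np.linalg.norm(z);x-=z*(x@z);x/=np.linalg.norm(x);return Ro.from_matrix(np.c_[x,np.cross(z,x),z])
def dockpose(s,back,depth=.019):
    R,o=fr("dock");a=np.array([.5,0,.866]);z=np.array([.866,0,-.5])
    p=o+R.apply(np.array([.0126,-.0425,.1153])+s*a+(depth-back)*z);return p,R*mat(z,a)
def go(p,Rt,show=True):
    s=observe();p0=np.array(s["tool_pos"]);R0=Ro.from_euler("xyz",s["tool_rot"])
    t=R0.inv().apply(p-p0);r=np.degrees((R0.inv()*Rt).as_rotvec())
    print("t",round(s["time"],2),"q",np.round(s["qpos"],2),"at",p0.round(4),"to",np.round(p,4),"TRAVEL",t.round(4).tolist(),"DR",r.round(1).tolist(),"rows",max(np.linalg.norm(t)/.0417,np.linalg.norm(r)/7.16).round(1))
    return t,r
E
python3 - <<'E'
from p import *
p,R=dockpose(.034,.09);go(p,R)
E
```

```text
t 0.1 q [-1.28  0.34  1.52 -0.    1.28 -0.15] at [ 0.222  -0.4753  0.192 ] to [ 0.4519 -0.2052  0.1802] TRAVEL [0.3225, -0.1475, 0.012] DR [-14.8, 58.8, 25.5] rows 9.2
```

{"method": "arm_command", "body": {"fingers": [-1, -1, -1, -1, -1, -1, -1, -1], "travel": [[0.16, -0.07, -0.05], [0.16, -0.07, -0.05], [0.16, -0.07, -0.05], [0.16, -0.07, -0.05], [0.25, -0.11, -0.05], [0.28, -0.13, -0.03], [0.3225, -0.1475, 0.012], [0.3225, -0.1475, 0.012]], "dr": [[-14.8, 58.8, 25.5], [-14.8, 58.8, 25.5], [-14.8, 58.8, 25.5], [-14.8, 58.8, 25.5], [-14.8, 58.8, 25.5], [-14.8, 58.8, 25.5], [-14.8, 58.8, 25.5], [-14.8, 58.8, 25.5]], "squeeze": 50}}

```text
time: 0.77
tool_pos: [0.4206, -0.2434, 0.2059]
tool_rot: [3.081, -0.873, 0.078]
contact_force: [1.0, -0.2, -0.4]
opening: 0.0917
grip_force: 0.0
```

```bash
python3 - <<'E'
from p import *
p,R=dockpose(.034,.09);go(p,R)
E
```

```text
t 0.77 q [-1.29  0.07  2.27  1.17  0.93 -0.58] at [ 0.4206 -0.2434  0.2059] to [ 0.4519 -0.2052  0.1802] TRAVEL [0.0022, -0.0381, 0.0404] DR [-2.8, 9.8, 4.6] rows 1.6
```

{"method": "arm_command", "body": {"fingers": [-1, -1, -1, -1], "travel": [[0.002, -0.038, 0.04], [0.002, -0.038, 0.04], [0.002, -0.038, 0.04], [0.002, -0.038, 0.04]], "dr": [[-2.8, 9.8, 4.6], [-2.8, 9.8, 4.6], [-2.8, 9.8, 4.6], [-2.8, 9.8, 4.6]]}}

```text
time: 1.1
tool_pos: [0.4505, -0.2036, 0.1781]
tool_rot: [-3.129, -1.042, -0.062]
contact_force: [0.3, 0.4, 0.3]
opening: 0.0918
grip_force: 0.0
```

```bash
python3 - <<'E'
from p import *
p,R=dockpose(.034,.09);go(p,R)
p,R=dockpose(.034,.0,.017);go(p,R)
import pickle
d={n:read_camera(n) for n in("side","top")};pickle.dump(d,open("d1.pkl","wb"))
a=d["top"]["color"][180:300,290:430];b=d["side"]["color"][180:320,90:290]
cv2.imwrite("pics/g1.png",np.hstack([cv2.resize(a,(466,400),interpolation=2),cv2.resize(b,(330,400),interpolation=2)[:, :330]]))
E
```

```text
t 1.1 q [-1.24  0.21  2.49  1.66  0.93 -1.04] at [ 0.4505 -0.2036  0.1781] to [ 0.4519 -0.2052  0.1802] TRAVEL [0.0026, 0.0015, 0.0001] DR [-0.4, 0.3, -0.2] rows 0.1
t 1.1 q [-1.24  0.21  2.49  1.66  0.93 -1.04] at [ 0.4505 -0.2036  0.1781] to [ 0.528  -0.2093  0.1362] TRAVEL [0.003, 0.002, 0.0881] DR [-0.4, 0.3, -0.2] rows 2.1
```

View pics/g1.png

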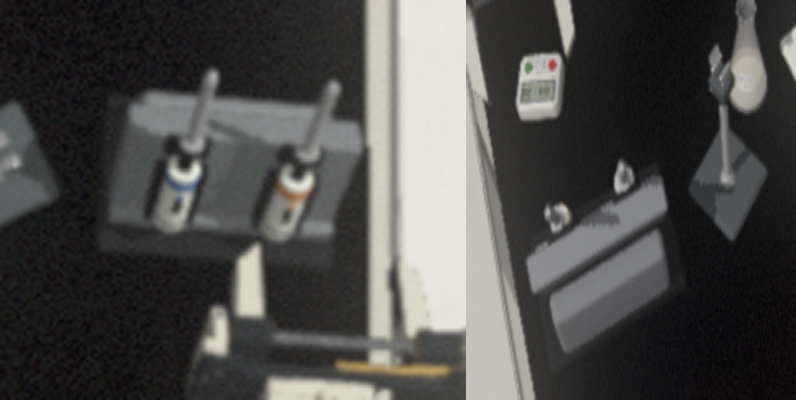

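The picture shows the orange probe (band at 292,190 in the crop) in the dock's right-hand channel. The left fingertip is near (250,250) in the crop, and the right one merges with the bright floor near (405,270). I'll project the finger positions to compare them.

```bash
cat >> p.py <<'E'
def proj(c,X):
    K=np.array([[c["fx"],0,c["cx"]],[0,c["fy"],c["cy"]],[0,0,1]])
    return cv2.projectPoints(np.atleast_2d(X).astype(float),cv2.Rodrigues(c["R"])[0],c["t"],K,np.array([c["k1"],0,0,0,0.]))[0].reshape(-1,2)
E
python3 - <<'E'
from p import *;import pickle
d=pickle.load(open("d1.pkl","rb"));c=d["top"]
s=observe();p=np.array(s["tool_pos"]);R=Ro.from_euler("xyz",s["tool_rot"])
for y in(-.046,-.065,.046,.065): 
    u=proj(c,p+R.apply([0,y,0]))[0];print(y,u,"crop",((u-[290,180])*3.33).round())
# fingertip edge points cloud: left finger
P=cloud(c);Q=P[248:275,355:375].reshape(-1,3);Q=Q[(Q[:,2]>.12)]
L=R.inv().apply(Q-p);print("finger left in tool frame: z max",np.sort(L[:,2])[-8:].round(4),"y range",np.percentile(L[:,1],[2,10,50,90,98]).round(4),"x",np.percentile(L[:,0],[5,50,95]).round(4))
o=dockpose(0,0,0)[0];a=dockpose(0,0)[1].apply([1,0,0])
print("stem proj",[((proj(c,o+k*a)[0]-[290,180])*3.33).round().tolist() for k in(.03,.06,.1)])
E
```

```text
-0.046 [367.02554844 242.64575656] crop [256. 209.]
-0.065 [358.9245696  242.02174375] crop [230. 207.]
0.046 [406.04410774 245.6380308 ] crop [386. 219.]
0.065 [414.05307717 246.24946021] crop [413. 221.]
finger left in tool frame: z max [-0.0412 -0.041  -0.0409 -0.04   -0.0391 -0.0381 -0.0374 -0.0368] y range [-0.0807 -0.065  -0.0567 -0.0484 -0.0468] x [-0.0024  0.0074  0.0114]
stem proj [[311.0, 134.0], [321.0, 109.0], [334.0, 75.0]]
```

{"method": "arm_command", "body": {"fingers": [-1, -1, -1, -1, -1, -1], "travel": [[0.003, 0.002, 0.03], [0.003, 0.002, 0.06], [0.003, 0.002, 0.075], [0.003, 0.002, 0.088], [0.003, 0.002, 0.088], [0.003, 0.002, 0.088]], "dr": [[-0.4, 0.3, -0.2], [-0.4, 0.3, -0.2], [-0.4, 0.3, -0.2], [-0.4, 0.3, -0.2], [-0.4, 0.3, -0.2], [-0.4, 0.3, -0.2]]}}

```text
time: 1.7
tool_pos: [0.5296, -0.2135, 0.1401]
tool_rot: [3.124, -1.051, -0.038]
contact_force: [-0.5, -0.0, -0.7]
opening: 0.0919
grip_force: 0.0
```

```bash
python3 - <<'E'
from p import *
p,R=dockpose(.034,.0,.017);go(p,R);s=observe();print(s["contact_force"])
import pickle
d={n:read_camera(n) for n in("side","top")};pickle.dump(d,open("d2.pkl","wb"))
a=d["top"]["color"][180:300,330:430];b=d["side"]["color"][190:310,90:220]
cv2.imwrite("pics/g2.png",np.hstack([cv2.resize(a,(400,480),interpolation=2),cv2.resize(b,(400,480*400//400),interpolation=2)]))
E
```

```text
t 1.7 q [-0.98  0.41  2.38  2.01  0.87 -1.21] at [ 0.5296 -0.2135  0.1401] to [ 0.528  -0.2093  0.1362] TRAVEL [-0.0043, -0.0041, 0.0003] DR [0.2, -0.2, 0.5] rows 0.1
[-0.48024718 -0.00870977 -0.74681299]
```

View pics/g2.png

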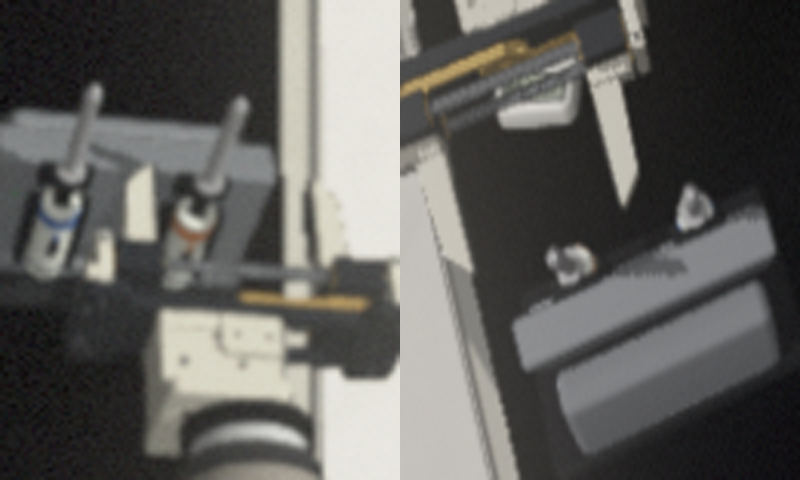

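The fingers straddle the orange stem. The left finger is at (140,165) in the top crop, and its tip is at (625,205) in the side crop. I'll check from both views where the visible fingertip lies in the tool frame.

```bash
python3 - <<'E'
from p import *;import pickle
d=pickle.load(open("d2.pkl","rb"))
s=observe();p=np.array(s["tool_pos"]);R=Ro.from_euler("xyz",s["tool_rot"])
ut=(330+140/4,180+166/4);us=(90+625*130/400,190+205/4)
X=two(d["top"],ut,d["side"],us);print("tip tri",X.round(4),R.inv().apply(X-p).round(4))
for nm,(u0,u1,v0,v1) in dict(top=(355,372,215,245),side=(275-30,300,205,245)).items():
    c=d[nm];P=cloud(c);Q=P[v0:v1,u0:u1].reshape(-1,3)
    L=R.inv().apply(Q-p);k=(abs(L[:,0])<.03)&(abs(L[:,1]+.056)<.02)&(L[:,2]<.02)&(L[:,2]>-.1);L=L[k];print(nm,k.sum(),L[np.argsort(-L[:,2])][:12].round(3).tolist())
    print("proj tip",[proj(c,p+R.apply([0,y,0]))[0].round(1).tolist() for y in(-.046,0,.046)])
o=dockpose(0,0,0)[0];a=dockpose(0,0)[1].apply([1,0,0])
for nm in d: print(nm,"stem proj",[proj(d[nm],o+k*a)[0].round(1).tolist() for k in(.034,.1)])
E
```

```text
tip tri [ 0.5744 -0.0485  0.2245] [ 0.0925 -0.1666 -0.0109]
top 146 [[-0.029, -0.054, 0.004], [0.01, -0.049, -0.036], [0.008, -0.046, -0.037], [0.006, -0.048, -0.038], [0.01, -0.049, -0.039], [0.007, -0.046, -0.039], [0.007, -0.053, -0.04], [0.013, -0.052, -0.041], [0.006, -0.046, -0.041], [0.009, -0.051, -0.041], [0.005, -0.053, -0.041], [0.006, -0.051, -0.042]]
proj tip [[366.7, 211.5], [385.5, 213.1], [404.2, 214.7]]
side 0 []
proj tip [[166.5, 257.5], [143.8, 265.5], [120.8, 273.6]]
side stem proj [[143.5, 257.2], [139.1, 255.4]]
top stem proj [[383.8, 219.2], [390.4, 202.6]]
```

{"method": "arm_command", "body": {"fingers": [-1, -1], "travel": [[0, 0, 0], [0, 0, 0]], "dr": [[0, 0, 0], [0, 0, 0]]}}

```text
time: 1.97
tool_pos: [0.5285, -0.2136, 0.1399]
tool_rot: [3.125, -1.051, -0.041]
contact_force: [-0.2, -0.9, -0.3]
opening: 0.0917
grip_force: 0.0
```

```bash
python3 - <<'E'
from p import *;import pickle
p,R=dockpose(.034,.0,.017);go(p,R)
c=read_camera("top");P=cloud(c)
for v in range(206,226,2): print(v,[(u,int(np.nan_to_num(P[v,u,2])*1000),c["color"][v,u].tolist()) for u in range(360,374,3)])
E
```

```text
t 1.97 q [-0.98  0.41  2.39  2.01  0.87 -1.22] at [ 0.5285 -0.2136  0.1399] to [ 0.528  -0.2093  0.1362] TRAVEL [-0.0036, -0.0043, 0.0011] DR [0.3, -0.2, 0.4] rows 0.1
206 [(360, -5, [26, 28, 27]), (363, 0, [33, 31, 30]), (366, 2, [30, 28, 31]), (369, 0, [31, 31, 34]), (372, 5, [32, 33, 34])]
208 [(360, 0, [50, 48, 50]), (363, 0, [38, 38, 39]), (366, 2, [39, 37, 37]), (369, -5, [34, 36, 38]), (372, 0, [30, 30, 34])]
210 [(360, 68, [120, 119, 117]), (363, 62, [105, 104, 103]), (366, 59, [94, 92, 92]), (369, -3, [89, 90, 89]), (372, -1, [83, 82, 81])]
212 [(360, 69, [144, 143, 140]), (363, 69, [144, 145, 142]), (366, 69, [144, 143, 138]), (369, 67, [139, 139, 137]), (372, 65, [139, 139, 136])]
214 [(360, 102, [136, 135, 134]), (363, 99, [133, 134, 131]), (366, 99, [129, 129, 128]), (369, 69, [139, 137, 136]), (372, 66, [138, 136, 134])]
216 [(360, 106, [135, 135, 131]), (363, 106, [135, 133, 132]), (366, 105, [135, 135, 133]), (369, 102, [137, 137, 134]), (372, 110, [133, 132, 130])]
218 [(360, 110, [106, 105, 102]), (363, 106, [132, 131, 129]), (366, 110, [138, 137, 136]), (369, 109, [137, 136, 134]), (372, 111, [135, 133, 130])]
220 [(360, 112, [95, 94, 91]), (363, 111, [101, 101, 99]), (366, 110, [129, 130, 128]), (369, 109, [135, 134, 131]), (372, 113, [138, 137, 135])]
222 [(360, 108, [99, 97, 97]), (363, 114, [98, 101, 101]), (366, 169, [162, 176, 177]), (369, 112, [109, 109, 108]), (372, 111, [130, 128, 126])]
224 [(360, 106, [90, 89, 90]), (363, 110, [157, 170, 173]), (366, 166, [193, 211, 214]), (369, 109, [89, 89, 88]), (372, 116, [85, 86, 85])]
```

{"method": "arm_command", "body": {"fingers": [1, 1, 1, 1, 1, 1, 1, 1], "travel": [[-0.004, -0.004, 0.001], [-0.004, -0.004, 0.001], [-0.004, -0.004, 0.001], [-0.004, -0.004, 0.001], [-0.004, -0.004, 0.001], [-0.004, -0.004, 0.001], [-0.004, -0.004, 0.001], [-0.004, -0.004, 0.001]], "dr": [[0.3, -0.2, 0.4], [0.3, -0.2, 0.4], [0.3, -0.2, 0.4], [0.3, -0.2, 0.4], [0.3, -0.2, 0.4], [0.3, -0.2, 0.4], [0.3, -0.2, 0.4], [0.3, -0.2, 0.4]], "squeeze": 10}}

```text
time: 2.68
tool_pos: [0.5279, -0.209, 0.1351]
tool_rot: [-3.139, -1.047, -0.056]
contact_force: [-0.2, 0.2, -0.2]
opening: 0.0431
grip_force: 0.0
```

```bash
python3 - <<'E'
from p import *;import pickle
s=observe();print(s["opening"],s["grip_force"])
d={n:read_camera(n) for n in("side","top")};pickle.dump(d,open("d3.pkl","wb"))
p=np.array(s["tool_pos"]);R=Ro.from_euler("xyz",s["tool_rot"])
P=cloud(d["top"]);L=R.inv().apply((P-p).reshape(-1,3));k=(abs(L[:,1])<.1)&(abs(L[:,0])<.06)&(L[:,2]<.0)&(L[:,2]>-.2)&(P.reshape(-1,3)[:,2]>.12)
h=L[k]
for z in np.arange(-.12,0,.01):
    q=h[(h[:,2]>=z)&(h[:,2]<z+.01)]
    if len(q): print(round(z,2),len(q),"y",np.percentile(q[:,1],[0,10,50,90,100]).round(3),"x",np.percentile(q[:,0],[10,90]).round(3))
a=d["top"]["color"][180:300,330:430];b=d["side"]["color"][190:310,90:190]
cv2.imwrite("pics/g3.png",np.hstack([cv2.resize(a,(400,480),interpolation=2),cv2.resize(b,(400,480),interpolation=2)]))
E
```

```text
0.04311784429148846 0.0
-0.12 304 y [-0.087 -0.071  0.01   0.073  0.087] x [0.011 0.036]
-0.11 110 y [-0.087 -0.084  0.023  0.08   0.088] x [-0.011  0.036]
-0.1 12 y [-0.049 -0.049  0.024  0.027  0.029] x [-0.009  0.011]
-0.09 60 y [-0.038 -0.034  0.022  0.033  0.037] x [-0.003  0.011]
-0.08 69 y [-0.038 -0.035  0.02   0.033  0.038] x [-0.     0.011]
-0.07 65 y [-0.037 -0.036 -0.02   0.033  0.036] x [-0.003  0.011]
-0.06 61 y [-0.036 -0.035  0.021  0.033  0.038] x [-0.003  0.011]
-0.05 51 y [-0.035 -0.029  0.021  0.03   0.038] x [0.    0.011]
-0.04 15 y [-0.087 -0.061 -0.001  0.023  0.024] x [-0.017  0.01 ]
-0.03 219 y [-0.094 -0.09  -0.006  0.002  0.007] x [-0.02   0.051]
-0.02 12 y [-0.1   -0.093 -0.041 -0.002  0.008] x [-0.024 -0.015]
```

View pics/g3.png

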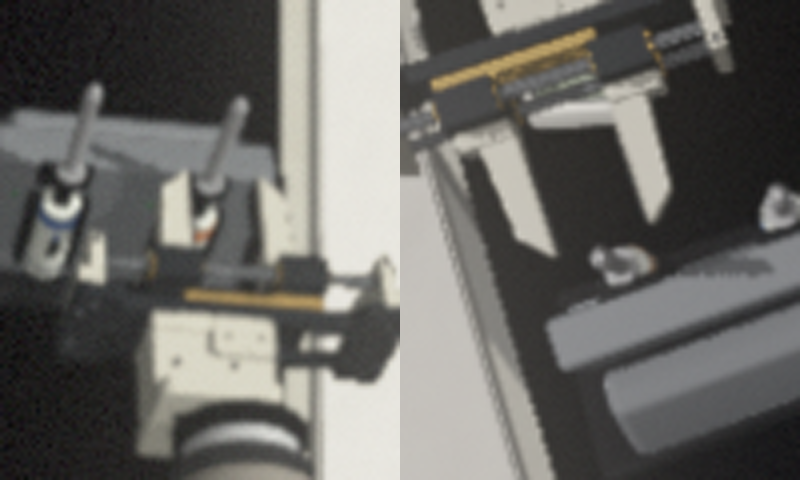

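The two views and the depth agree: the visible fingertips end about 36 mm short of the reported TCP along tool z (tips at about (185,172) and (262,180) in the top crop, (655,222) and (545,255) in the side crop). So the fingers are still short of the stem. I'll triangulate that offset.

```bash
python3 - <<'E'
from p import *;import pickle
d=pickle.load(open("d3.pkl","rb"));s=observe();p=np.array(s["tool_pos"]);R=Ro.from_euler("xyz",s["tool_rot"])
for t,q in(((376.2,223),(153.8,245.7)),((395.5,225),(126.4,253.9))):
    X=two(d["top"],t,d["side"],q);print(X.round(4),R.inv().apply(X-p).round(4),proj(d["top"],X).round(1),proj(d["side"],X).round(1))
# collar/stem top measured: stem tip triangulated
X=two(d["top"],(330+242/4,180+97/4),d["side"],(90+(620-400)/4,190+257/4));print("stem tip?",X.round(4),"expected",dockpose(.1,0,0)[0].round(4))
E
```

```text
[ 0.5032 -0.1847  0.1552] [ 0.0043 -0.0229 -0.0325] [[374.9 222.7]] [[152.2 245.9]]
[ 0.4989 -0.2352  0.1559] [ 0.0042  0.0277 -0.0342] [[395.9 225.1]] [[126.9 253.8]]
stem tip? [ 0.5439 -0.2057  0.198 ] expected [ 0.5462 -0.2103  0.2019]
```

{"method": "arm_command", "body": {"fingers": [0.06, 0.06, 0.06, 0.06, 0.06, 0.06], "travel": [[0, -0.001, 0.01], [0, -0.001, 0.02], [0, -0.001, 0.027], [0, -0.001, 0.034], [0, -0.001, 0.034], [0, -0.001, 0.034]], "dr": [[0, 0, 0], [0, 0, 0], [0, 0, 0], [0, 0, 0], [0, 0, 0], [0, 0, 0]]}}

```text
time: 3.28
tool_pos: [0.5574, -0.2091, 0.1178]
tool_rot: [-3.138, -1.046, -0.056]
contact_force: [0.7, 0.3, 0.3]
opening: 0.0435
grip_force: 0.0
```

{"method": "arm_command", "body": {"fingers": [1, 1, 1, 1, 1, 1, 1, 1], "travel": [[0, 0, 0], [0, 0, 0], [0, 0, 0], [0, 0, 0], [0, 0, 0], [0, 0, 0], [0, 0, 0], [0, 0, 0]], "dr": [[0, 0, 0], [0, 0, 0], [0, 0, 0], [0, 0, 0], [0, 0, 0], [0, 0, 0], [0, 0, 0], [0, 0, 0]], "squeeze": 50}}

```text
time: 3.95
tool_pos: [0.5574, -0.2096, 0.1182]
tool_rot: [-3.139, -1.047, -0.056]
contact_force: [-0.6, 0.9, -0.0]
opening: 0.0077
grip_force: 50.0
```

```bash
python3 - <<'E'
from p import *;import pickle
p,R=dockpose(.034,.0,.052);go(p,R);s=observe();print(s["opening"],s["grip_force"],s["contact_force"],s["torque"])
E
```

```text
t 3.95 q [-0.9   0.49  2.34  2.12  0.86 -1.26] at [ 0.5574 -0.2096  0.1182] to [ 0.5582 -0.211   0.1187] TRAVEL [0.0009, 0.0013, 0.0005] DR [-0.1, 0.0, -0.0] rows 0.0
0.007704672509300624 49.99805722385645 [-0.62493176  0.86360897 -0.01801116] [ 0.066743    0.46256919 -0.01585133]
```

{"method": "arm_command", "body": {"fingers": [1, 1, 1, 1, 1, 1], "travel": [[0, 0, -0.01], [0, 0, -0.03], [0, 0, -0.06], [0.01, 0, -0.09], [0.03, 0, -0.11], [0.03, 0, -0.11]], "dr": [[0, 0, 0], [0, 0, 0], [0, 0, 0], [0, 0, 0], [0, 0, 0], [0, 0, 0]]}}

```text
time: 4.45
tool_pos: [0.4767, -0.2064, 0.2033]
tool_rot: [3.134, -1.05, -0.049]
contact_force: [0.5, -0.6, -0.2]
opening: 0.0078
grip_force: 50.0
```

```bash
python3 - <<'E'
from p import *;import pickle
s=observe();print(s["opening"],s["grip_force"],s["contact_force"],s["qpos"].round(2) if hasattr(s["qpos"],'round') else s["qpos"])
d={n:read_camera(n) for n in("side","top")};pickle.dump(d,open("d4.pkl","wb"))
a=d["top"]["color"][180:330,300:440];b=d["side"]["color"][140:290,80:220]
cv2.imwrite("pics/g4.png",np.hstack([cv2.resize(a,(400,430),interpolation=2),cv2.resize(b,(400,430),interpolation=2)]))
E
```

```text
0.007800357098611148 50.00177823007107 [ 0.45965433 -0.56464097 -0.20090376] [-1.14  0.15  2.42  1.67  0.88 -0.91]
```

View pics/g4.png

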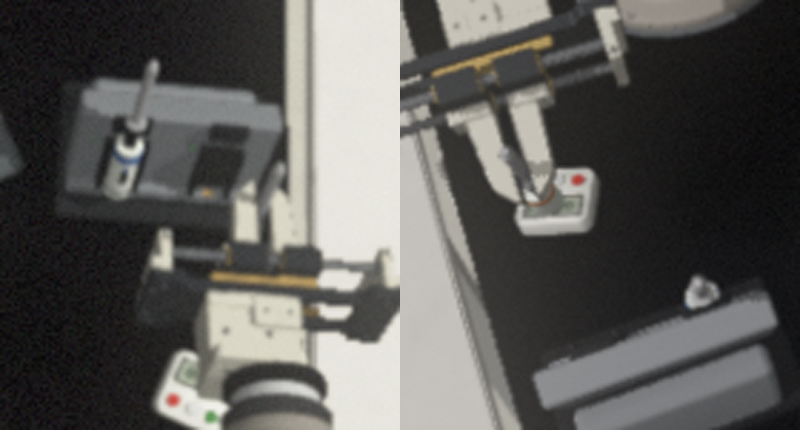

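Both views show the probe held by its stem, clear of the dock (grip at about (255,190) in the top crop and (535,190) in the side crop). Next I'll turn the tool down and carry the probe towards the clip.

```bash
cat >> p.py <<'E'
def clippose(s,h,dep=.052):   # axis height h above seat; tool down, tool x = tip = clip +y
    R,o=fr("clip");return o+R.apply([0,s,0])+np.array([0,0,.155+h-dep]),R*mat([0,0,-1],[0,1,0])
E
python3 - <<'E'
from p import *
s=observe();p0=np.array(s["tool_pos"])
R=Ro.from_euler("z",-3.1,degrees=True)*mat([0,0,-1],[1,0,0])
print("A");go(np.array([.45,-.19,.23]),R)
q,Rq=clippose(.034,.085)
print("B from A:",R.inv().apply(q-np.array([.45,-.19,.23])).round(4),np.degrees((R.inv()*Rq).as_rotvec()).round(1),q)
E
```

```text
A
t 4.55 q [-1.13  0.16  2.42  1.68  0.88 -0.92] at [ 0.4772 -0.2061  0.2003] to [ 0.45 -0.19  0.23] TRAVEL [0.0117, -0.0146, -0.0391] DR [0.1, -60.1, 0.1] rows 8.4
B from A: [ 0.0125 -0.2402  0.042 ] [   0.     0.  -120.2] [0.47551147 0.04916724 0.188     ]
```

{"method": "arm_command", "body": {"fingers": [1, 1, 1, 1, 1, 1, 1, 1], "travel": [[0.003, -0.003, -0.01], [0.006, -0.006, -0.02], [0.012, -0.01, -0.03], [0.012, -0.015, -0.039], [0.012, -0.015, -0.039], [0.012, -0.015, -0.039], [0.012, -0.015, -0.039], [0.012, -0.015, -0.039]], "dr": [[0, -60, 0], [0, -60, 0], [0, -60, 0], [0, -60, 0], [0, -60, 0], [0, -60, 0], [0, -60, 0], [0, -60, 0]]}}

```text
time: 5.22
tool_pos: [0.4503, -0.1869, 0.2271]
tool_rot: [-3.096, -0.468, -0.04]
contact_force: [0.2, 0.4, -1.0]
opening: 0.0072
grip_force: 50.0
```

```bash
python3 - <<'E'
from p import *
q,Rq=clippose(.034,.085);go(q,Rq)
E
```

```text
t 5.22 q [-0.81  0.02  1.94  0.45  0.92  0.56] at [ 0.4503 -0.1869  0.2271] to [0.4755 0.0492 0.188 ] TRAVEL [-0.0036, -0.2347, 0.0526] DR [26.2, -18.9, -116.2] rows 16.8
```

{"method": "arm_command", "body": {"fingers": [1, 1, 1, 1, 1, 1, 1, 1], "travel": [[0, 0, 0], [0, 0, 0], [0, 0, 0], [0, 0, 0], [0, -0.03, 0], [0, -0.05, 0], [0, -0.07, 0], [0, -0.09, 0]], "dr": [[-2, -33, 0], [-2, -33, 0], [-2, -33, 0], [-2, -33, 0], [-2, -33, 0], [-2, -33, 0], [-2, -33, 0], [-2, -33, 0]]}}

```text
time: 5.88
tool_pos: [0.4527, -0.0947, 0.229]
tool_rot: [-3.132, 0.108, -0.021]
contact_force: [-0.7, -0.2, -1.5]
opening: 0.0076
grip_force: 50.0
```

```bash
python3 - <<'E'
from p import *
q,Rq=clippose(.034,.085);go(q,Rq)
E
```

```text
t 5.88 q [-0.35  0.27  1.53 -0.03  1.45  1.24] at [ 0.4527 -0.0947  0.229 ] to [0.4755 0.0492 0.188 ] TRAVEL [0.0241, -0.144, 0.04] DR [-6.7, 3.2, -118.2] rows 16.5
```

{"method": "arm_command", "body": {"fingers": [1, 1, 1, 1, 1, 1, 1, 1], "travel": [[0, -0.01, 0], [0.003, -0.02, 0], [0.006, -0.03, 0], [0.01, -0.045, 0], [0.012, -0.06, 0], [0.014, -0.07, 0], [0.016, -0.08, 0], [0.018, -0.09, 0]], "dr": [[-6.7, 3.2, -118.2], [-6.7, 3.2, -118.2], [-6.7, 3.2, -118.2], [-6.7, 3.2, -118.2], [-6.7, 3.2, -118.2], [-6.7, 3.2, -118.2], [-6.7, 3.2, -118.2], [-6.7, 3.2, -118.2]]}}

```text
time: 6.55
tool_pos: [0.4724, -0.0058, 0.228]
tool_rot: [-3.107, 0.054, 0.985]
contact_force: [0.3, -0.3, -0.2]
opening: 0.0078
grip_force: 50.0
```

```bash
python3 - <<'E'
from p import *
q,Rq=clippose(.034,.085);go(q,Rq)
E
```

```text
t 6.55 q [-0.15  0.26  1.55 -0.03  1.39  0.44] at [ 0.4724 -0.0058  0.228 ] to [0.4755 0.0492 0.188 ] TRAVEL [0.0496, -0.0265, 0.0383] DR [-3.5, 1.8, -60.7] rows 8.5
```

{"method": "arm_command", "body": {"fingers": [1, 1, 1, 1, 1, 1, 1, 1], "travel": [[0.01, -0.005, 0], [0.02, -0.01, 0.005], [0.03, -0.015, 0.01], [0.04, -0.02, 0.02], [0.05, -0.0265, 0.03], [0.05, -0.0265, 0.038], [0.05, -0.0265, 0.038], [0.05, -0.0265, 0.038]], "dr": [[-3.5, 1.8, -60.7], [-3.5, 1.8, -60.7], [-3.5, 1.8, -60.7], [-3.5, 1.8, -60.7], [-3.5, 1.8, -60.7], [-3.5, 1.8, -60.7], [-3.5, 1.8, -60.7], [-3.5, 1.8, -60.7]]}}

```text
time: 7.22
tool_pos: [0.4756, 0.0489, 0.1875]
tool_rot: [-3.137, 0.002, 1.983]
contact_force: [0.0, -0.3, -0.9]
opening: 0.0074
grip_force: 50.0
```

{"method": "arm_command", "body": {"fingers": [1, 1, 1], "travel": [[0, 0, 0], [0, 0, 0], [0, 0, 0]], "dr": [[0, 0, -3.5], [0, 0, -3.5], [0, 0, -3.5]]}}

```text
time: 7.47
tool_pos: [0.4763, 0.048, 0.1888]
tool_rot: [-3.139, 0.004, 2.033]
contact_force: [0.0, -0.0, -0.7]
opening: 0.0077
grip_force: 50.0
```

```bash
python3 - <<'E'
from p import *;import pickle
q,Rq=clippose(.034,.085);go(q,Rq)
d={n:read_camera(n) for n in("side","top")};pickle.dump(d,open("d5.pkl","wb"))
a=d["top"]["color"][170:290,230:370];b=d["side"]["color"][130:280,180:320]
cv2.imwrite("pics/g5.png",np.hstack([cv2.resize(a,(400,343),interpolation=2),cv2.resize(b,(320,343),interpolation=2)]))
E
```

```text
t 7.47 q [-0.06  0.26  1.65 -0.    1.23 -0.52] at [0.4763 0.048  0.1888] to [0.4755 0.0492 0.188 ] TRAVEL [0.0014, -0.0002, 0.0008] DR [-0.1, 0.2, -0.6] rows 0.1
```

View pics/g5.png

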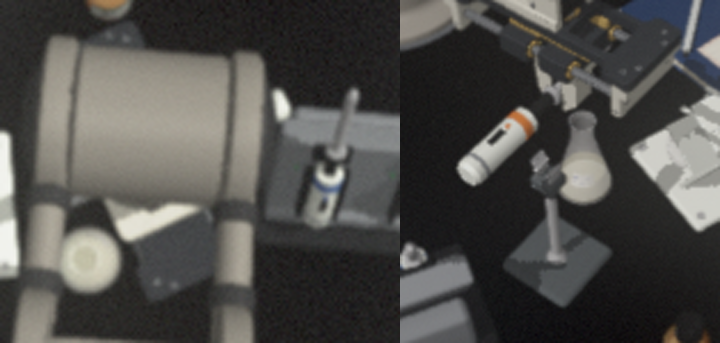

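The side view shows the probe level, with its handle at (470,170)–(535,115) in the crop, above and behind the clip at (545,170). The top view is blocked by the arm. I'll fit the handle cylinder and the clip head from the side depth, so any calibration bias cancels.

```bash
cat > cyl.py <<'E'
from p import *;import pickle
from scipy.optimize import least_squares
def cyl(c,box,cxy,yaw,zmin=.19,r=.012,rng=(-.2,.2)):
    P=cloud(c);Q=P[box[2]:box[3],box[0]:box[1]].reshape(-1,3);col=c["color"][box[2]:box[3],box[0]:box[1]].reshape(-1,3).astype(int)
    R=Ro.from_euler("z",yaw,degrees=True);L=R.inv().apply(Q-np.array([*cxy,0]))
    k=np.isfinite(L[:,0])&(L[:,2]>zmin)&(abs(L[:,0])<.03)&(L[:,1]>rng[0])&(L[:,1]<rng[1]);L=L[k];col=col[k]
    f=lambda a:np.hypot(L[:,0]-a[0]-a[1]*L[:,1],L[:,2]-a[2]-a[3]*L[:,1])-r
    s=least_squares(f,[0,0,.23,0],loss="soft_l1",f_scale=.001);a=s.x
    print("n",len(L),"x0 %.4f slope %.3f  z0 %.4f slope %.3f"%tuple(a),"res",np.median(abs(f(a))).round(4),"y range",np.percentile(L[:,1],[0,1,5,95,99,100]).round(4));return L,col,a
E
python3 - <<'E'
from cyl import *
c=pickle.load(open("d5.pkl","rb"))["side"]
L,col,a=cyl(c,(198,245,170,215),(.4934,.0188),27.6,rng=(-.1,-.02))
o=(col[:,2]-col[:,0])>60;print("orange band y",np.percentile(L[o,1],[0,10,50,90,100]).round(4),o.sum())
dk=col.max(1)<60
# all points near the axis for neck start
L2,col2,_=cyl(c,(198,260,160,215),(.4934,.0188),27.6,rng=(-.12,.05))
for y in np.arange(-.1,.04,.005):
    k=(L2[:,1]>y)&(L2[:,1]<y+.005);
    if k.sum(): print(round(y,3),k.sum(),col2[k].mean(0).astype(int),"ztop",L2[k,2].max().round(4))
P=cloud(c);Q=P[185:215,225:260].reshape(-1,3);L=Ro.from_euler("z",27.6,degrees=True).inv().apply(Q-np.array([.4934,.0188,0]));k=(L[:,2]>.135)&(L[:,2]<.18)&(np.hypot(L[:,0],L[:,1])<.03);L=L[k];print("clip head",k.sum(),np.percentile(L,[0,5,50,95,100],axis=0).round(4).tolist())
E
```

```text
n 493 x0 -0.0016 slope 0.029  z0 0.2434 slope 0.009 res 0.0007 y range [-0.0917 -0.0912 -0.0907 -0.0248 -0.0211 -0.0204]
orange band y [-0.04   -0.0303 -0.0268 -0.0232 -0.0215] 51
n 828 x0 0.0003 slope 0.061  z0 0.2425 slope -0.006 res 0.0015 y range [-0.0917 -0.0911 -0.0894  0.0245  0.0299  0.031 ]
-0.095 33 [171 177 177] ztop 0.2544
-0.09 43 [178 184 184] ztop 0.2549
-0.085 38 [162 168 168] ztop 0.256
-0.08 34 [124 126 125] ztop 0.2558
-0.075 32 [165 171 171] ztop 0.2559
-0.07 29 [169 175 175] ztop 0.2565
-0.065 38 [154 160 160] ztop 0.2576
-0.06 32 [131 136 136] ztop 0.2571
-0.055 33 [135 140 140] ztop 0.257
-0.05 29 [135 140 140] ztop 0.2562
-0.045 34 [154 161 164] ztop 0.2558
-0.04 27 [157 167 173] ztop 0.2581
-0.035 32 [150 161 172] ztop 0.2564
-0.03 32 [ 67 107 168] ztop 0.2576
-0.025 27 [ 99 128 169] ztop 0.2568
-0.02 23 [154 162 164] ztop 0.2556
-0.015 7 [79 82 83] ztop 0.25
-0.01 15 [40 41 42] ztop 0.2503
-0.005 51 [52 52 52] ztop 0.3077
0.0 15 [39 40 41] ztop 0.2502
0.005 14 [41 42 42] ztop 0.2508
0.01 22 [89 89 91] ztop 0.2535
0.015 22 [122 123 124] ztop 0.2534
0.02 133 [134 142 145] ztop 0.2725
0.025 24 [ 97 103 104] ztop 0.2669
0.03 9 [89 95 97] ztop 0.2629
clip head 195 [[-0.0136, -0.0118, 0.1374], [-0.0116, -0.0111, 0.1403], [-0.001, -0.0027, 0.1499], [0.0123, 0.0084, 0.1678], [0.0133, 0.0121, 0.1711]]
```

{"method": "arm_command", "body": {"fingers": [1, 1, 1, 1, 1, 1], "travel": [[0.0015, 0.0008, 0.02], [0.0015, 0.0008, 0.04], [0.0015, 0.0008, 0.055], [0.0015, 0.0008, 0.065], [0.0015, 0.0008, 0.068], [0.0015, 0.0008, 0.068]], "dr": [[0, 0, -1.7], [0, 0, -1.7], [0, 0, -1.7], [0, 0, -1.7], [0, 0, -1.7], [0, 0, -1.7]]}}

```text
time: 8.07
tool_pos: [0.4766, 0.0485, 0.1218]
tool_rot: [-3.14, 0.006, 2.062]
contact_force: [-0.1, 0.4, -0.1]
opening: 0.0075
grip_force: 50.0
```

```bash
python3 - <<'E'
from cyl import *
s=observe();print(np.round(s["tool_pos"],4),np.round(s["contact_force"],2),np.round(s["torque"],3))
c=read_camera("side")
cyl(c,(198,245,180,225),(.4934,.0188),27.6,zmin=.15,rng=(-.092,-.02))
E
```

```text
[0.4766 0.0485 0.1218] [-0.13  0.42 -0.06] [ 0.055 -0.12   0.029]
n 350 x0 -0.0004 slope -0.008  z0 0.1767 slope 0.011 res 0.0007 y range [-0.0887 -0.0873 -0.0826 -0.0236 -0.0209 -0.0201]
```

{"method": "arm_command", "body": {"fingers": [1, 1, 1, 1, 1], "travel": [[0, 0, 0.004], [0, 0, 0.008], [0, 0, 0.011], [0, 0, 0.013], [0, 0, 0.013]], "dr": [[0, 0, 0.4], [0, 0, 0.4], [0, 0, 0.4], [0, 0, 0.4], [0, 0, 0.4]]}}

```text
time: 8.53
tool_pos: [0.477, 0.0481, 0.1096]
tool_rot: [-3.142, 0.007, 2.056]
contact_force: [-0.7, -1.0, 0.2]
opening: 0.0071
grip_force: 50.0
```

{"method": "arm_command", "body": {"fingers": [1, 1, 1, 1, 1], "travel": [[0, 0, 0.002], [0, 0, 0.004], [0, 0, 0.006], [0, 0, 0.006], [0, 0, 0.006]], "dr": [[0, 0, 0], [0, 0, 0], [0, 0, 0], [0, 0, 0], [0, 0, 0]]}}

```text
time: 8.95
tool_pos: [0.4769, 0.0482, 0.1033]
tool_rot: [-3.141, 0.007, 2.056]
contact_force: [-0.9, 0.0, -0.7]
opening: 0.0075
grip_force: 50.0
```

```bash
python3 - <<'E'
from cyl import *
s=observe();print(np.round(s["tool_pos"],4),np.round(s["contact_force"],2),np.round(s["torque"],3))
c=read_camera("side")
cyl(c,(195,245,190,235),(.4934,.0188),27.6,zmin=.135,rng=(-.092,-.02))
E
```

```text
[0.4769 0.0482 0.1033] [-0.86  0.01 -0.68] [ 0.059 -0.118 -0.085]
n 403 x0 0.0135 slope 0.083  z0 0.1750 slope -0.007 res 0.0027 y range [-0.0915 -0.0913 -0.0898 -0.0246 -0.0216 -0.0203]
```

```bash
python3 - <<'E'
from cyl import *
c=read_camera("side");s=observe();print(np.round(s["contact_force"],2))
L,col,a=cyl(c,(195,245,190,235),(.4934,.0188),27.6,zmin=.135,rng=(-.092,-.02))
for y in np.arange(-.095,-.02,.015):
    k=(L[:,1]>y)&(L[:,1]<y+.015);print(round(y,3),k.sum(),"z",np.percentile(L[k,2],[0,5,50,95,100]).round(4),"x",np.percentile(L[k,0],[0,5,50,95,100]).round(4))
L=L[(L[:,2]>.145)&(abs(L[:,0])<.0135)]
f=lambda a:np.hypot(L[:,0]-a[0]-a[1]*L[:,1],L[:,2]-a[2]-a[3]*L[:,1])-.012
r=least_squares(f,[0,0,.157,0],loss="soft_l1",f_scale=.001);print(r.x.round(4),np.median(abs(f(r.x))))
E
```

```text
[-0.45 -0.55 -2.7 ]
n 406 x0 0.0141 slope 0.089  z0 0.1745 slope -0.010 res 0.0025 y range [-0.0917 -0.0911 -0.0898 -0.0242 -0.0213 -0.0201]
-0.095 76 z [0.153  0.1557 0.1648 0.1692 0.1708] x [-0.0119 -0.0087  0.0017  0.0107  0.0124]
-0.08 85 z [0.1528 0.1566 0.1664 0.1703 0.1708] x [-0.0113 -0.008   0.0054  0.0111  0.0122]
-0.065 85 z [0.1528 0.1566 0.1663 0.1705 0.1708] x [-0.0108 -0.009   0.0044  0.0113  0.0129]
-0.05 80 z [0.1523 0.155  0.166  0.1704 0.1715] x [-0.0098 -0.0088  0.0048  0.0111  0.0116]
-0.035 80 z [0.1521 0.1561 0.1665 0.1704 0.1714] x [-0.0096 -0.007   0.0061  0.0116  0.0123]
[-0.0008 -0.0003  0.1579  0.015 ] 0.000710959336413174
```

{"method": "arm_command", "body": {"fingers": [1, 1, 1, 1, 1], "travel": [[0, 0, 0.001], [0, 0, 0.002], [0, 0, 0.003], [0, 0, 0.003], [0, 0, 0.003]], "dr": [[0, 0, 0], [0, 0, 0], [0, 0, 0], [0, 0, 0], [0, 0, 0]]}}

```text
time: 9.47
tool_pos: [0.4772, 0.0482, 0.1007]
tool_rot: [3.141, 0.007, 2.056]
contact_force: [-0.8, 1.0, 0.3]
opening: 0.0079
grip_force: 50.0
```

```bash
cat > hz.py <<'E'
from cyl import *
s=observe();print(np.round(s["tool_pos"],4),np.round(s["contact_force"],2),np.round(s["torque"],3),s["opening"],s["grip_force"])
c=read_camera("side");P=cloud(c)[190:240,195:245].reshape(-1,3)
L=Ro.from_euler("z",27.6,degrees=True).inv().apply(P-np.array([.4934,.0188,0]))
L=L[(L[:,2]>.143)&(abs(L[:,0])<.0135)&(L[:,1]>-.088)&(L[:,1]<-.02)]
f=lambda a:np.hypot(L[:,0]-a[0]-a[1]*L[:,1],L[:,2]-a[2]-a[3]*L[:,1])-.012
r=least_squares(f,[0,0,.157,0],loss="soft_l1",f_scale=.001);print("x0,sl,z0,sl",r.x.round(4),np.median(abs(f(r.x))),len(L))
E
python3 hz.py
```

```text
[0.4772 0.0482 0.1007] [-0.79  0.96  0.29] [ 0.032 -0.01  -0.013] 0.007939415417180068 50.00088572502136
x0,sl,z0,sl [-0.0005 -0.0005  0.1557  0.0048] 0.0006946708753112832 375
```

{"method": "arm_command", "body": {"fingers": [1, 1, 1], "travel": [[0, 0, 0.001], [0, 0, 0.0015], [0, 0, 0.0015]], "dr": [[0, 0, 0], [0, 0, 0], [0, 0, 0]]}}

```text
time: 9.77
tool_pos: [0.4774, 0.0483, 0.0997]
tool_rot: [3.14, 0.007, 2.056]
contact_force: [-2.8, 1.7, 6.7]
opening: 0.0079
grip_force: 50.0
```

```bash
python3 hz.py
```

```text
[0.4774 0.0483 0.0997] [-2.77  1.68  6.73] [ 0.052  0.236 -0.055] 0.007945065541216888 50.00540927052498
x0,sl,z0,sl [-0.0003  0.0076  0.1555 -0.0278] 0.0006333766913126145 365
```

{"method": "arm_command", "body": {"fingers": [1, 0.5, 0.4, 0.4, 0.4, 0.4, 0.4, 0.4], "travel": [[0, 0, -0.0015], [0, 0, -0.0015], [0, 0, -0.0015], [0, 0, -0.0015], [0, 0, -0.0015], [0, 0, -0.0015], [0, 0, -0.0015], [0, 0, -0.0015]], "dr": [[0, 0, 0], [0, 0, 0], [0, 0, 0], [0, 0, 0], [0, 0, 0], [0, 0, 0], [0, 0, 0], [0, 0, 0]]}}

```text
time: 10.48
tool_pos: [0.4773, 0.0482, 0.1006]
tool_rot: [3.141, 0.007, 2.056]
contact_force: [0.0, -0.3, -0.1]
opening: 0.0275
grip_force: 0.0
```

```bash
python3 hz.py; python3 - <<'E'
from p import *
q,Rq=clippose(-.06,0,.052);go(q,Rq)
E
```

```text
[0.4773 0.0482 0.1006] [ 0.05 -0.32 -0.12] [ 0.016 -0.126 -0.051] 0.02746658401347688 0.0
x0,sl,z0,sl [-0.0005  0.0117  0.1555  0.011 ] 0.000666169944893269 367
t 10.53 q [-0.06  0.36  1.78 -0.01  1.   -0.54] at [0.4773 0.0482 0.1007] to [ 0.5183 -0.0345  0.103 ] TRAVEL [-0.0923, -0.0022, -0.0017] DR [0.0, 0.4, 0.7] rows 2.2
```

{"method": "arm_command", "body": {"fingers": [0.2, 0, -0.2, -0.3, -0.3, -0.3, -0.3], "travel": [[0, 0, -0.03], [0, 0, -0.06], [-0.03, -0.0005, -0.065], [-0.06, -0.001, -0.065], [-0.092, -0.0015, -0.065], [-0.092, -0.0015, -0.065], [-0.092, -0.0015, -0.065]], "dr": [[0, 0, 0], [0, 0, 0], [0, 0.4, 0.7], [0, 0.4, 0.7], [0, 0.4, 0.7], [0, 0.4, 0.7], [0, 0.4, 0.7]]}}

```text
time: 11.12
tool_pos: [0.5188, -0.0346, 0.166]
tool_rot: [3.142, -0.0, 2.041]
contact_force: [-0.2, -0.0, -0.5]
opening: 0.0591
grip_force: 0.0
```

{"method": "arm_command", "body": {"fingers": [-0.3, -0.3, -0.3, -0.3, -0.3], "travel": [[0, 0, 0.02], [0, 0, 0.04], [0, 0, 0.055], [0, 0, 0.064], [0, 0, 0.064]], "dr": [[0, 0, 0], [0, 0, 0], [0, 0, 0], [0, 0, 0], [0, 0, 0]]}}

```text
time: 11.53
tool_pos: [0.5169, -0.0323, 0.1005]
tool_rot: [-3.139, -0.003, 2.045]
contact_force: [0.4, 0.0, 0.4]
opening: 0.0597
grip_force: 0.0
```

```bash
python3 - <<'E'
from p import *
q,Rq=clippose(-.058,0,.052);go(q,Rq);s=observe();print(s["opening"],s["contact_force"])
E
```

```text
t 11.53 q [-0.21  0.43  1.67  0.    1.05 -0.68] at [ 0.5169 -0.0323  0.1005] to [ 0.5174 -0.0327  0.103 ] TRAVEL [-0.0006, 0.0003, -0.0025] DR [-0.2, -0.2, 0.1] rows 0.1
0.059668765148735474 [0.44814976 0.03000978 0.39628087]
```

{"method": "arm_command", "body": {"fingers": [1, 1, 1, 1, 1, 1, 1, 1], "travel": [[0, 0, 0], [0, 0, 0], [0, 0, 0], [0, 0, 0], [0, 0, 0], [0, 0, 0], [0, 0, 0], [0, 0, 0]], "dr": [[0, 0, 0], [0, 0, 0], [0, 0, 0], [0, 0, 0], [0, 0, 0], [0, 0, 0], [0, 0, 0], [0, 0, 0]], "squeeze": 55}}

```text
time: 12.2
tool_pos: [0.5188, -0.0336, 0.1025]
tool_rot: [3.141, 0.0, 2.044]
contact_force: [0.5, 0.0, 0.1]
opening: 0.0227
grip_force: 55.0
```

```bash
python3 hz.py
```

```text
[ 0.5188 -0.0336  0.1025] [0.45 0.04 0.14] [ 0.004 -0.139  0.011] 0.022693442970827413 54.99998696381226
x0,sl,z0,sl [0.0064 0.0614 0.2942 0.7065] 0.007599933221009422 402
```

{"method": "arm_command", "body": {"fingers": [1, 1, 1, 1, 1, 1, 1, 1], "travel": [[0, 0, -0.003], [0, 0, -0.006], [0, 0, -0.009], [0, 0, -0.012], [0, 0, -0.02], [0, 0, -0.05], [0, 0, -0.09], [0, 0, -0.1]], "dr": [[0, 0, 0], [0, 0, 0], [0, 0, 0], [0, 0, 0], [0, 0, 0], [0, 0, 0], [0, 0, 0], [0, 0, 0]]}}

```text
time: 12.92
tool_pos: [0.521, -0.034, 0.2086]
tool_rot: [3.134, 0.006, 2.044]
contact_force: [1.2, 0.4, 0.2]
opening: 0.0228
grip_force: 55.0
```

```bash
python3 - <<'E'
from cyl import *
s=observe();print(np.round(s["tool_pos"],4),np.round(s["tool_rot"],3),np.round(s["contact_force"],2),s["opening"])
d={n:read_camera(n) for n in("side","top")};pickle.dump(d,open("d6.pkl","wb"))
p=np.array(s["tool_pos"]);R=Ro.from_euler("xyz",s["tool_rot"])
for n in d:
    P=cloud(d[n]).reshape(-1,3);col=d[n]["color"].reshape(-1,3).astype(int);L=R.inv().apply(P-p)
    k=np.isfinite(L[:,0])&(abs(L[:,1])<.02)&(L[:,2]>-.075)&(L[:,2]<-.02)&(L[:,0]>-.05)&(L[:,0]<.2);L=L[k];col=col[k]
    print(n,len(L))
    for x in np.arange(.0,.18,.01):
        m=(L[:,0]>x)&(L[:,0]<x+.01)
        if m.sum()>2: print(round(x,2),m.sum(),col[m].mean(0).astype(int),"y",np.percentile(L[m,1],[5,50,95]).round(4),"z",np.percentile(L[m,2],[2,50]).round(4))
E
```

```text
[ 0.521  -0.034   0.2086] [3.134 0.006 2.044] [1.15 0.4  0.23] 0.02275438644259111
side 369
0.09 20 [90 90 91] y [-0.0024  0.0032  0.0055] z [-0.0581 -0.0561]
0.1 24 [93 93 94] y [-0.0014  0.0036  0.0052] z [-0.0585 -0.0561]
0.11 20 [96 96 97] y [-0.0006  0.003   0.0054] z [-0.0597 -0.0562]
0.12 22 [97 97 98] y [-0.0024  0.0031  0.0056] z [-0.0579 -0.0558]
0.13 21 [96 96 96] y [-0.0028  0.0022  0.0053] z [-0.0579 -0.0558]
0.14 21 [95 95 96] y [-0.0023  0.0026  0.0053] z [-0.0588 -0.0569]
0.15 7 [78 78 78] y [-0.0029  0.0033  0.005 ] z [-0.0569 -0.0564]
top 233
0.02 14 [116 132 151] y [-0.0107 -0.0043  0.0036] z [-0.063  -0.0614]
0.03 27 [ 82 105 139] y [-0.013  -0.0079 -0.0023] z [-0.0634 -0.0609]
0.04 5 [113 121 121] y [-0.013  -0.0106 -0.009 ] z [-0.0597 -0.057 ]
0.07 21 [104 106 106] y [-0.0053  0.0005  0.0062] z [-0.0634 -0.0564]
0.08 22 [111 113 112] y [-0.0061 -0.0017  0.0032] z [-0.0585 -0.0545]
0.09 22 [113 114 113] y [-0.0057 -0.0015  0.003 ] z [-0.0585 -0.0542]
0.1 20 [110 112 111] y [-0.0057 -0.0017  0.0026] z [-0.0572 -0.0548]
0.11 20 [107 109 109] y [-0.0061 -0.0018  0.0025] z [-0.0575 -0.0553]
0.12 24 [106 107 107] y [-0.0061 -0.0016  0.0033] z [-0.0576 -0.0546]
0.13 21 [107 108 108] y [-0.0057 -0.0016  0.0031] z [-0.058  -0.0536]
0.14 22 [109 110 111] y [-0.0055 -0.0015  0.0026] z [-0.0577 -0.0555]
0.15 14 [89 91 91] y [-0.0052 -0.0017  0.0022] z [-0.061  -0.0542]
```

```bash
cat > kin.py <<'E'
from p import *
from scipy.optimize import least_squares
D=[([-1.28,.342,1.524,0,1.275,-.146],(.222,-.4753,.192),(-3.14,0,.437)),
([-1.29,.07,2.27,1.17,.93,-.58],(.4206,-.2434,.2059),(3.081,-.873,.078)),
([-1.24,.21,2.49,1.66,.93,-1.04],(.4505,-.2036,.1781),(-3.129,-1.042,-.062)),
([-.98,.41,2.39,2.01,.87,-1.22],(.5285,-.2136,.1399),(3.125,-1.051,-.041)),
([-.9,.49,2.34,2.12,.86,-1.26],(.5574,-.2096,.1182),(-3.139,-1.047,-.056)),
([-.81,.02,1.94,.45,.92,.56],(.4503,-.1869,.2271),(-3.096,-.468,-.04)),
([-.35,.27,1.53,-.03,1.45,1.24],(.4527,-.0947,.229),(-3.132,.108,-.021)),
([-.06,.36,1.78,-.01,1,-.54],(.4773,.0482,.1007),(3.141,.007,2.056)),
([-.21,.43,1.67,0,1.05,-.68],(.5169,-.0323,.1005),(-3.139,-.003,2.045))]
E=lambda a,t:Ro.from_euler(a,t)
def fk(q,k):
    d1,a1,l2,a3,l3,l6=k
    A=E("z",q[0]);B=A*E("y",q[1]);C=B*E("y",q[2]);W=C*E("z",q[3])*E("y",q[4]);T=W*E("z",q[5]+np.pi/2)
    return np.array([0,0,d1])+A.apply([a1,0,0])+B.apply([0,0,l2])+C.apply([a3,0,l3])+W.apply([0,0,l6]),T
f=lambda k:np.concatenate([fk(q,k)[0]-p for q,p,r in D])
s=least_squares(f,[.3,0,.4,0,.4,.3]);K=s.x
LO=np.array([-2.53,-.77,.04,-1,.28,-3.11]);HI=np.array([2.53,2.02,2.7,4.14,2.66,3.11])
def ik(p,R,q0):
    g=lambda q:np.concatenate([(fk(q,K)[0]-p)*5,(fk(q,K)[1].inv()*R).as_rotvec()])
    best=None
    for x0 in q0:
        r=least_squares(g,np.clip(x0,LO+.02,HI-.02),bounds=(LO,HI))
        if best is None or r.cost<best.cost-1e-9: best=r
    return best.x,np.sqrt(2*best.cost)
N=np.array([.0565,0,-.0527])
def rackpose(back,up,tilt=0,N=N):
    # probe at rack (offset back along -slide, up along axis); tool tilted by tilt deg steeper
    Rr,o=fr("rack");a=np.array([-.5,0,-.866]);z=np.array([.866,0,-.5]);t=np.radians(tilt)
    n=o+Rr.apply(np.array([.0145,.0425,.127])-back*z-up*a)
    zt=z*np.cos(t)+a*np.sin(t);xt=a*np.cos(t)-z*np.sin(t);g=n+Rr.apply(-.0565*a) # grasp axis point
    Rt=Rr*mat(zt,xt);return g+Rt.apply([0,0,.0527]),Rt
E
python3 - <<'E'
from kin import *
print(K.round(4),np.abs(s.fun).max().round(4));print([np.degrees((fk(q,K)[1].inv()*Ro.from_euler("xyz",r)).magnitude()).round(1) for q,p,r in D])
rng=np.random.default_rng(0);Q0=[np.array([.5,.3,1.8,0,1,-1])]+[rng.uniform(LO,HI) for _ in range(25)]
for tilt in(0,15,30,45):
    for b in(0,.09):
        q,e=ik(*rackpose(b,.003,tilt),Q0);print(tilt,b,q.round(2),"err",e.round(4))
E
```

```text
[ 0.3323 -0.0846  0.5317  0.0489  0.462   0.4564] 0.08
[np.float64(0.1), np.float64(0.2), np.float64(0.6), np.float64(0.3), np.float64(0.4), np.float64(0.2), np.float64(0.5), np.float64(0.2), np.float64(0.4)]
0 0 [0.99 0.43 2.33 4.14 0.83 1.26] err 0.0941
0 0.09 [1.1  0.25 2.49 4.14 0.83 1.3 ] err 0.2048
15 0 [ 0.87  0.27  2.03 -1.    0.55 -0.01] err 0.109
15 0.09 [ 1.08  0.12  2.13 -1.    0.71  0.13] err 0.066
30 0 [ 0.78  0.28  1.93 -0.59  0.59 -0.46] err 0.0
30 0.09 [ 0.92  0.12  2.01 -0.58  0.72 -0.38] err 0.0
45 0 [ 0.65  0.35  1.71 -0.18  0.86 -0.93] err 0.0
45 0.09 [ 0.75  0.2   1.81 -0.19  0.93 -0.83] err 0.0
```

```bash
python3 - <<'E'
import re
t=open("kin.py").read()
t=t.replace("d1,a1,l2,a3,l3,l6=k","d1,a1,l2,a3,l3,l6,y1,a5,y5,tx,ty=k")
t=t.replace("A.apply([a1,0,0])","A.apply([a1,y1,0])").replace("W.apply([0,0,l6])","W.apply([a5,y5,l6])+T.apply([tx,ty,0])")
t=t.replace("[.3,0,.4,0,.4,.3]","[.3,0,.4,0,.4,.3,0,0,0,0,0]")
open("kin.py","w").write(t)
E
python3 - <<'E'
from kin import *
print(K.round(4),np.abs(s.fun).max().round(4),s.fun.reshape(-1,3).round(3).tolist())
rng=np.random.default_rng(0);Q0=[np.array([.5,.3,1.8,0,1,-1])]+[rng.uniform(LO,HI) for _ in range(25)]
for tilt in(0,10,20,25,30,45):
    for b in(0,.09):
        q,e=ik(*rackpose(b,.003,tilt),Q0);print(tilt,b,q.round(2),"err",e.round(4))
E
```

```text
[ 2.218e-01  2.800e-03  5.050e-01  4.640e-02  3.760e-01  3.513e-01
  7.790e-02 -7.000e-04 -1.600e-03  1.200e-03  5.000e-04] 0.003 [[0.001, -0.0, 0.001], [0.0, -0.0, -0.001], [-0.001, -0.0, -0.002], [-0.0, 0.003, -0.0], [0.001, -0.003, 0.002], [0.001, 0.0, 0.0], [-0.001, -0.0, -0.0], [-0.0, -0.002, 0.001], [-0.0, 0.001, -0.001]]
0 0 [0.65 0.43 2.22 3.96 0.65 1.16] err 0.0
0 0.09 [0.77 0.25 2.33 4.14 0.66 1.04] err 0.025
10 0 [0.59 0.36 2.16 4.14 0.4  0.92] err 0.0405
10 0.09 [0.66 0.18 2.31 4.14 0.42 0.95] err 0.1107
20 0 [ 0.56  0.32  2.   -1.    0.33 -0.24] err 0.0138
20 0.09 [ 0.67  0.14  2.1  -0.91  0.45 -0.26] err 0.0
25 0 [ 0.55  0.32  1.95 -0.7   0.39 -0.55] err 0.0
25 0.09 [ 0.64  0.15  2.04 -0.64  0.51 -0.54] err 0.0
30 0 [ 0.53  0.33  1.89 -0.45  0.48 -0.8 ] err 0.0
30 0.09 [ 0.61  0.15  1.98 -0.45  0.59 -0.75] err 0.0
45 0 [ 0.47  0.39  1.69 -0.12  0.82 -1.14] err 0.0
45 0.09 [ 0.53  0.22  1.79 -0.14  0.89 -1.07] err 0.0
```

Kinematic check: hanging the probe with this square grip would push joint 4 past its range. I'll set the probe back in the clip and regrip the handle with the tool leaning about 35°, which is in range.

```bash
python3 - <<'E'
from kin import *
go(np.array([.5188,-.0336,.1025]),Ro.from_euler("xyz",[3.141,0,2.044]))
R0=Ro.from_euler("xyz",[3.141,0,2.044]);p0=np.array([.5188,-.0336,.1025])
g=p0+R0.apply([0,0,-.0527])   # grasped axis point
rng=np.random.default_rng(0);Q0=[np.array([-.2,.4,1.6,0,1,-.6])]+[rng.uniform(LO,HI) for _ in range(15)]
for tilt in(25,35,45):
  for bk in(0,.08):
    Rt=R0*Ro.from_euler("y",tilt,degrees=True);q,e=ik(g+Rt.apply([0,0,.0527-bk]),Rt,Q0);print(tilt,bk,Rt.apply([0,0,1]).round(2),(g+Rt.apply([0,0,.0527-bk])).round(3),q.round(2),e.round(4))
for tilt in(35,40):
  for b in(0,.05,.09):
    q,e=ik(*rackpose(b,.003,tilt),Q0);print(tilt,b,q.round(2),"err",e.round(4))
E
```

```text
t 13.02 q [-0.21  0.32  1.52  0.    1.3  -0.69] at [ 0.5202 -0.0338  0.2056] to [ 0.5188 -0.0336  0.1025] TRAVEL [0.0013, -0.0017, 0.103] DR [0.3, 0.2, -0.0] rows 2.5
25 0 [-0.19  0.38 -0.91] [ 0.509 -0.014  0.107] [-0.38  0.58  1.48  0.29  1.42 -0.94] 0.0
25 0.08 [-0.19  0.38 -0.91] [ 0.524 -0.044  0.18 ] [-0.42  0.55  1.32  0.27  1.62 -0.92] 0.0
35 0 [-0.26  0.51 -0.82] [ 0.505 -0.007  0.112] [-0.43  0.66  1.41  0.37  1.57 -0.99] 0.0
35 0.08 [-0.26  0.51 -0.82] [ 0.526 -0.048  0.178] [-0.47  0.65  1.23  0.35  1.77 -0.96] 0.0
45 0 [-0.32  0.63 -0.71] [ 0.502 -0.     0.118] [-0.46  0.75  1.34  0.44  1.72 -1.02] 0.0
45 0.08 [-0.32  0.63 -0.71] [ 0.528 -0.051  0.175] [-0.51  0.76  1.14  0.43  1.91 -0.98] 0.0
35 0 [ 0.51  0.34  1.82 -0.3   0.59 -0.96] err 0.0
35 0.05 [ 0.55  0.25  1.88 -0.3   0.64 -0.92] err 0.0
35 0.09 [ 0.59  0.17  1.92 -0.31  0.69 -0.89] err 0.0
40 0 [ 0.49  0.36  1.76 -0.2   0.71 -1.06] err 0.0
40 0.05 [ 0.53  0.27  1.82 -0.2   0.75 -1.03] err 0.0
40 0.09 [ 0.56  0.19  1.85 -0.21  0.79 -1.  ] err 0.0
```

{"method": "arm_command", "body": {"fingers": [1, 1, 1, 1, 1, 1, 1, 1], "travel": [[0.0013, -0.0017, 0.03], [0.0013, -0.0017, 0.06], [0.0013, -0.0017, 0.08], [0.0013, -0.0017, 0.09], [0.0013, -0.0017, 0.096], [0.0013, -0.0017, 0.1], [0.0013, -0.0017, 0.104], [0.0013, -0.0017, 0.104]], "dr": [[0.3, 0.2, 0], [0.3, 0.2, 0], [0.3, 0.2, 0], [0.3, 0.2, 0], [0.3, 0.2, 0], [0.3, 0.2, 0], [0.3, 0.2, 0], [0.3, 0.2, 0]]}}

```text
time: 13.68
tool_pos: [0.5165, -0.0331, 0.0981]
tool_rot: [-3.137, -0.004, 2.044]
contact_force: [0.6, 1.6, 1.3]
opening: 0.0228
grip_force: 55.0
```

{"method": "arm_command", "body": {"fingers": [1, 1, 1], "travel": [[0, 0, 0.001], [0, 0, 0.001], [0, 0, 0.001]], "dr": [[0, 0, 0], [0, 0, 0], [0, 0, 0]]}}

```text
time: 13.93
tool_pos: [0.5167, -0.0331, 0.0979]
tool_rot: [-3.137, -0.003, 2.044]
contact_force: [-1.0, 0.3, 4.4]
opening: 0.0229
grip_force: 55.0
```

```bash
python3 - <<'E'
from cyl import *
s=observe();print(np.round(s["tool_pos"],4),np.round(s["contact_force"],2),np.round(s["torque"],3))
c=read_camera("side");P=cloud(c);Q=P[170:240,215:300].reshape(-1,3)
L=Ro.from_euler("z",27.6,degrees=True).inv().apply(Q-np.array([.4934,.0188,0]))
L=L[(L[:,1]>.03)&(L[:,1]<.095)&(abs(L[:,0])<.009)&(L[:,2]>.14)&(L[:,2]<.19)]
f=lambda a:np.hypot(L[:,0]-a[0]-a[1]*L[:,1],L[:,2]-a[2]-a[3]*L[:,1])-.005
r=least_squares(f,[0,0,.155,0],loss="soft_l1",f_scale=.001);print("stem x0,sl,z0,sl",r.x.round(4),np.median(abs(f(r.x))).round(4),len(L),L[:,1].max())
E
```

```text
[ 0.5167 -0.0331  0.0979] [-0.97  0.29  4.37] [ 0.339  0.024 -0.031]
stem x0,sl,z0,sl [-0.0025  0.0237  0.1564  0.091 ] 0.0005 127 0.09437267624335532
```

{"method": "arm_command", "body": {"fingers": [1, 1, 1, 1, 0.4, 0.3, 0.2, 0.2], "travel": [[0, 0, -0.002], [0, 0, -0.004], [0, 0, -0.004], [0, 0, -0.004], [0, 0, -0.004], [0, 0, -0.004], [0, 0, -0.004], [0, 0, -0.004]], "dr": [[0, 0, 0], [0, 0, 0], [0, 0, 0], [0, 0, 0], [0, 0, 0], [0, 0, 0], [0, 0, 0], [0, 0, 0]]}}

```text
time: 14.65
tool_pos: [0.5164, -0.0332, 0.1013]
tool_rot: [-3.136, -0.004, 2.044]
contact_force: [-0.3, 0.7, -0.5]
opening: 0.0358
grip_force: 0.0
```

```bash
cat > st.py <<'E'
from kin import *
from cyl import *
def stem():
    c=read_camera("side");P=cloud(c);Q=P[170:240,215:300].reshape(-1,3)
    L=Ro.from_euler("z",27.6,degrees=True).inv().apply(Q-np.array([.4934,.0188,0]))
    L=L[(L[:,1]>.03)&(L[:,1]<.1)&(abs(L[:,0])<.009)&(L[:,2]>.14)&(L[:,2]<.19)]
    f=lambda a:np.hypot(L[:,0]-a[0]-a[1]*L[:,1],L[:,2]-a[2]-a[3]*L[:,1])-.005
    r=least_squares(f,[0,0,.155,0],loss="soft_l1",f_scale=.001);print("stem x0,sl,z0,sl",r.x.round(4),np.median(abs(f(r.x))).round(4),len(L),L[:,1].max())
E
python3 - <<'E'
from st import *
s=observe();print(s["opening"],np.round(s["contact_force"],1));stem()
R,o=fr("clip");g=o+R.apply([0,-.060,0])+[0,0,.155]
Rt=Ro.from_euler("xyz",[np.pi,0,2.044])*Ro.from_euler("y",35,degrees=True)
go(np.array(s["tool_pos"])+[0,0,.06],Ro.from_euler("xyz",[np.pi,0,2.044]))
print(g.round(4))
go(g+Rt.apply([0,0,.0527-.08]),Rt);go(g+Rt.apply([0,0,.0527]),Rt)
E
```

```text
0.03581015205142229 [-0.3  0.7 -0.5]
stem x0,sl,z0,sl [-0.0016  0.0626  0.1559 -0.0111] 0.0006 119 0.09747845042636301
t 14.7 q [-0.21  0.43  1.67 -0.    1.05 -0.68] at [ 0.5164 -0.0332  0.1013] to [ 0.5164 -0.0332  0.1613] TRAVEL [0.0002, -0.0004, -0.06] DR [-0.3, -0.2, -0.0] rows 1.4
[ 0.5183 -0.0345  0.155 ]
t 14.7 q [-0.21  0.43  1.67 -0.    1.05 -0.68] at [ 0.5164 -0.0332  0.1013] to [ 0.5255 -0.0485  0.1774] TRAVEL [-0.0175, 0.0007, -0.0762] DR [-0.3, 34.8, -0.1] rows 4.9
t 14.7 q [-0.21  0.43  1.67 -0.    1.05 -0.68] at [ 0.5164 -0.0332  0.1013] to [ 0.5046 -0.0076  0.1118] TRAVEL [0.0282, 0.001, -0.0105] DR [-0.3, 34.8, -0.1] rows 4.9
```

{"method": "arm_command", "body": {"fingers": [0.1, 0, -0.1, -0.1, -0.1, -0.1, -0.1, -0.1], "travel": [[0, 0, -0.03], [-0.005, 0, -0.06], [-0.0175, 0.0007, -0.076], [-0.0175, 0.0007, -0.076], [-0.0175, 0.0007, -0.076], [-0.0175, 0.0007, -0.076], [-0.0175, 0.0007, -0.076], [-0.0175, 0.0007, -0.076]], "dr": [[0, 0, 0], [0, 10, 0], [-0.3, 35, 0], [-0.3, 35, 0], [-0.3, 35, 0], [-0.3, 35, 0], [-0.3, 35, 0], [-0.3, 35, 0]]}}

```text
time: 15.37
tool_pos: [0.5254, -0.0495, 0.1754]
tool_rot: [-3.139, -0.615, 2.039]
contact_force: [0.9, -0.6, 0.7]
opening: 0.0505
grip_force: 0.0
```

```bash
python3 - <<'E'
from st import *
s=observe();print(s["opening"],np.round(s["contact_force"],1));stem()
R,o=fr("clip");g=o+R.apply([0,-.060,0])+[0,0,.155]
Rt=Ro.from_euler("xyz",[np.pi,0,2.044])*Ro.from_euler("y",35,degrees=True)
go(g+Rt.apply([0,0,.0527]),Rt)
E
```

```text
0.05052636313576191 [ 0.9 -0.6  0.7]
stem x0,sl,z0,sl [ 0.0002  0.038   0.1557 -0.0094] 0.0006 125 0.0969147331378012
t 15.42 q [-0.47  0.65  1.23  0.35  1.76 -0.96] at [ 0.5255 -0.0485  0.1767] to [ 0.5046 -0.0076  0.1118] TRAVEL [0.0003, -0.0, 0.0795] DR [0.0, -0.1, -0.1] rows 1.9
```

{"method": "arm_command", "body": {"fingers": [-0.1, -0.1, -0.1, -0.1, -0.1], "travel": [[0, 0, 0.03], [0, 0, 0.055], [0, 0, 0.07], [0, 0, 0.079], [0, 0, 0.079]], "dr": [[0, 0, 0], [0, 0, 0], [0, 0, 0], [0, 0, 0], [0, 0, 0]]}}

```text
time: 15.83
tool_pos: [0.5039, -0.0059, 0.113]
tool_rot: [-3.141, -0.613, 2.045]
contact_force: [0.6, -0.3, 0.6]
opening: 0.0508
grip_force: 0.0
```

{"method": "arm_command", "body": {"fingers": [1, 1, 1, 1, 1, 1, 1], "travel": [[0, 0, 0], [0, 0, 0], [0, 0, 0], [0, 0, 0], [0, 0, 0], [0, 0, 0], [0, 0, 0]], "dr": [[0, 0, 0], [0, 0, 0], [0, 0, 0], [0, 0, 0], [0, 0, 0], [0, 0, 0], [0, 0, 0]], "squeeze": 58}}

```text
time: 16.42
tool_pos: [0.5052, -0.0083, 0.1128]
tool_rot: [3.141, -0.614, 2.042]
contact_force: [0.6, -1.7, 0.5]
opening: 0.0224
grip_force: 58.0
```

```bash
python3 - <<'E'
from st import *
s=observe();print(np.round(s["tool_pos"],4),np.round(s["tool_rot"],3),s["opening"],np.round(s["contact_force"],1));stem()
R0=Ro.from_euler("xyz",s["tool_rot"])
go(np.array(s["tool_pos"])+[0,0,.012],R0);go(np.array(s["tool_pos"])+[0,0,.1],R0)
E
```

```text
[ 0.5052 -0.0083  0.1128] [ 3.141 -0.614  2.042] 0.022382263283017845 [ 0.6 -1.7  0.5]
stem x0,sl,z0,sl [-0.0008  0.0095  0.1547  0.0156] 0.0006 122 0.09799979534903487
t 16.47 q [-0.43  0.66  1.41  0.37  1.58 -0.99] at [ 0.5052 -0.0082  0.1128] to [ 0.5052 -0.0083  0.1248] TRAVEL [0.0069, 0.0, -0.0099] DR [-0.0, -0.0, -0.0] rows 0.3
t 16.47 q [-0.43  0.66  1.41  0.37  1.58 -0.99] at [ 0.5052 -0.0082  0.1128] to [ 0.5052 -0.0083  0.2128] TRAVEL [0.0575, 0.0001, -0.0818] DR [-0.0, -0.0, -0.0] rows 2.4
```

{"method": "arm_command", "body": {"fingers": [1, 1, 1, 1, 1, 1, 1, 1], "travel": [[0.0017, 0, -0.0025], [0.0035, 0, -0.005], [0.005, 0, -0.007], [0.007, 0, -0.01], [0.012, 0, -0.017], [0.035, 0, -0.05], [0.058, 0, -0.082], [0.069, 0, -0.098]], "dr": [[0, 0, 0], [0, 0, 0], [0, 0, 0], [0, 0, 0], [0, 0, 0], [0, 0, 0], [0, 0, 0], [0, 0, 0]]}}

```text
time: 17.13
tool_pos: [0.5057, -0.008, 0.2374]
tool_rot: [3.137, -0.611, 2.046]
contact_force: [0.1, 0.0, 0.1]
opening: 0.0229
grip_force: 58.0
```

{"method": "arm_command", "body": {"fingers": [1, 1], "travel": [[0, 0, 0], [0, 0, 0]], "dr": [[0, 0, 0], [0, 0, 0]]}}

```text
time: 17.3
tool_pos: [0.5052, -0.0081, 0.2338]
tool_rot: [3.139, -0.612, 2.044]
contact_force: [-0.1, 0.4, -0.9]
opening: 0.0226
grip_force: 58.0
```

```bash
cat > inhand.py <<'E'
from kin import *
from cyl import *
def inhand(names=("side","top"),tilt=35,zc=-.0527):
    s=observe();d={n:read_camera(n) for n in names};pickle.dump(d,open("dih.pkl","wb"))
    p=np.array(s["tool_pos"]);R=Ro.from_euler("xyz",s["tool_rot"])
    print(p.round(4),np.round(s["tool_rot"],3),s["opening"])
    M=R*Ro.from_euler("y",-tilt,degrees=True);g=p+R.apply([0,0,zc])  # frame: x along probe nominally, origin = grasped axis point
    for n in d:
        P=cloud(d[n]).reshape(-1,3);col=d[n]["color"].reshape(-1,3).astype(int);L=M.inv().apply(P-g)
        k=np.isfinite(L[:,0])&(abs(L[:,1])<.016)&(abs(L[:,2])<.016)&(L[:,0]>-.05)&(L[:,0]<.18);L=L[k];col=col[k]
        st=(L[:,0]>.085)&(L[:,0]<.152);S=L[st]
        f=lambda a:np.hypot(S[:,1]-a[0]-a[1]*(S[:,0]-.06),S[:,2]-a[2]-a[3]*(S[:,0]-.06))-.005
        r=least_squares(f,[0,0,0,0],loss="soft_l1",f_scale=.001);print(n,"stem at neck y0,sl,z0,sl",r.x.round(4),np.median(abs(f(r.x))).round(4),st.sum(),"tip x",np.sort(L[:,0])[-6:].round(4))
        for x in np.arange(.02,.1,.005):
            m=(L[:,0]>x)&(L[:,0]<x+.005)
            if m.sum()>1: print("  ",round(x,3),m.sum(),col[m].mean(0).astype(int),end=";")
        print()
E
python3 -c "
from inhand import *
inhand()"
```

```text
[ 0.5052 -0.0081  0.2338] [ 3.139 -0.612  2.044] 0.022649620950936897
side stem at neck y0,sl,z0,sl [ 0.0004  0.0062  0.0017 -0.0077] 0.0008 148 tip x [0.1534 0.1541 0.1548 0.1566 0.1569 0.1588]
   0.03 8 [ 43  69 111];   0.035 24 [ 53  81 125];   0.04 28 [116 123 126];   0.045 6 [75 78 78];   0.05 14 [31 31 31];   0.055 15 [30 29 30];   0.06 16 [30 29 30];   0.065 16 [31 30 31];   0.07 19 [64 64 65];   0.075 31 [116 116 117];   0.08 4 [134 133 135];   0.085 10 [126 125 126];   0.09 12 [118 118 119];   0.095 14 [120 120 121];
top stem at neck y0,sl,z0,sl [-0.0022  0.0168  0.0036 -0.0042] 0.0009 146 tip x [0.1578 0.1587 0.1596 0.1598 0.1606 0.1615]
   0.02 24 [133 144 150];   0.025 26 [135 145 148];   0.03 28 [ 87 108 142];   0.035 28 [ 65  90 135];   0.04 25 [131 142 146];   0.045 21 [94 98 97];   0.05 14 [51 51 50];   0.055 13 [54 53 52];   0.06 15 [53 53 52];   0.065 11 [50 49 49];   0.07 12 [60 61 60];   0.075 18 [132 134 134];   0.08 16 [133 135 134];   0.085 11 [153 155 154];   0.09 12 [152 154 154];   0.095 11 [159 161 161];
```

```bash
cat > rk.py <<'E'
from kin import *
NM=np.array([.0595,-.001,.0025]);SL=(.011,-.006);ZC=-.0527;TILT=35
def rp(back,up,lat=0):
    Rr,o=fr("rack");a=np.array([-.5,0,-.866]);z=np.array([.866,0,-.5])
    n=o+Rr.apply(np.array([.0145,.0425+lat,.127])-back*z-up*a)
    # probe dir in M is (1,SL0,SL1): choose M so that it maps to a
    C=mat([-SL[1],0,1],[1,SL[0],SL[1]]);M=Rr*mat(z,a)*C.inv()
    R=M*Ro.from_euler("y",TILT,degrees=True)
    return n-M.apply(NM)-R.apply([0,0,ZC]),R
E
python3 - <<'E'
from rk import *
rng=np.random.default_rng(0);Q0=[np.array([.5,.3,1.8,0,1,-1])]+[rng.uniform(LO,HI) for _ in range(10)]
for b,u in((0,.003),(.1,.003),(.1,.06)):
    p,R=rp(b,u);q,e=ik(p,R,Q0);print(b,u,p.round(4),q.round(2),e.round(4))
p,R=rp(.1,.06)
go(p,R)
t,r=go(np.array([.47,.10,.33]),R)
E
```

```text
0 0.003 [0.5088 0.3082 0.1349] [ 0.52  0.34  1.82 -0.31  0.6  -0.95] 0.0
0.1 0.003 [0.4228 0.2985 0.1849] [ 0.61  0.15  1.92 -0.33  0.71 -0.87] 0.0
0.1 0.06 [0.4511 0.3017 0.2343] [ 0.57  0.13  1.78 -0.27  0.85 -0.98] 0.0
t 17.4 q [-0.43  0.55  1.26  0.38  1.82 -0.9 ] at [ 0.5043 -0.0078  0.2318] to [0.4511 0.3017 0.2343] TRAVEL [0.2464, 0.0931, 0.1711] DR [6.7, -53.0, -72.4] rows 12.6
t 17.4 q [-0.43  0.55  1.26  0.38  1.82 -0.9 ] at [ 0.5043 -0.0078  0.2318] to [0.47 0.1  0.33] TRAVEL [0.1479, 0.0182, -0.0157] DR [6.7, -53.0, -72.4] rows 12.6
```

{"method": "arm_command", "body": {"fingers": [1, 1, 1, 1, 1, 1, 1, 1], "travel": [[0.023, 0, -0.033], [0.045, 0, -0.06], [0.07, 0.004, -0.07], [0.09, 0.008, -0.06], [0.11, 0.012, -0.045], [0.13, 0.015, -0.03], [0.148, 0.018, -0.016], [0.148, 0.018, -0.016]], "dr": [[6.7, -53, -72.4], [6.7, -53, -72.4], [6.7, -53, -72.4], [6.7, -53, -72.4], [6.7, -53, -72.4], [6.7, -53, -72.4], [6.7, -53, -72.4], [6.7, -53, -72.4]]}}

```text
time: 18.07
tool_pos: [0.4682, 0.1029, 0.3299]
tool_rot: [2.991, 0.071, 2.824]
contact_force: [0.5, -0.2, -0.4]
opening: 0.0224
grip_force: 58.0
```

```bash
python3 - <<'E'
from rk import *
p,R=rp(.1,.06);go(p,R);go(p+[-.02,0,.06],R)
E
```

```text
t 18.07 q [-0.04  0.09  1.49  0.13  1.45 -1.3 ] at [0.4682 0.1029 0.3299] to [0.4511 0.3017 0.2343] TRAVEL [0.0848, 0.168, 0.1163] DR [2.6, -19.2, -25.9] rows 5.3
t 18.07 q [-0.04  0.09  1.49  0.13  1.45 -1.3 ] at [0.4682 0.1029 0.3299] to [0.4311 0.3017 0.2943] TRAVEL [0.0996, 0.171, 0.0549] DR [2.6, -19.2, -25.9] rows 4.9
```

{"method": "arm_command", "body": {"fingers": [1, 1, 1, 1, 1, 1, 1, 1], "travel": [[0.02, 0.034, 0.01], [0.04, 0.07, 0.02], [0.06, 0.1, 0.035], [0.08, 0.135, 0.045], [0.1, 0.171, 0.055], [0.1, 0.171, 0.055], [0.1, 0.171, 0.055], [0.1, 0.171, 0.055]], "dr": [[2.6, -19.2, -25.9], [2.6, -19.2, -25.9], [2.6, -19.2, -25.9], [2.6, -19.2, -25.9], [2.6, -19.2, -25.9], [2.6, -19.2, -25.9], [2.6, -19.2, -25.9], [2.6, -19.2, -25.9]]}}

```text
time: 18.73
tool_pos: [0.4337, 0.2988, 0.2939]
tool_rot: [-3.129, 0.439, -3.026]
contact_force: [0.4, -0.0, -0.4]
opening: 0.0225
grip_force: 58.0
```

```bash
python3 - <<'E'
from rk import *
p,R=rp(.08,.01);go(p,R)
import pickle
d={n:read_camera(n) for n in("side","top")};pickle.dump(d,open("d7.pkl","wb"))
a=d["top"]["color"][150:330,120:270];b=d["side"]["color"][90:240,250:400]
cv2.imwrite("pics/g7.png",np.hstack([cv2.resize(a,(400,480),interpolation=2),cv2.resize(b,(400,480),interpolation=2)]))
E
```

```text
t 18.73 q [ 0.6   0.06  1.69 -0.25  1.01 -0.99] at [0.4337 0.2988 0.2939] to [0.4435 0.3009 0.181 ] TRAVEL [0.039, 0.0022, 0.1065] DR [-0.3, -0.2, -0.3] rows 2.7
```

View pics/g7.png

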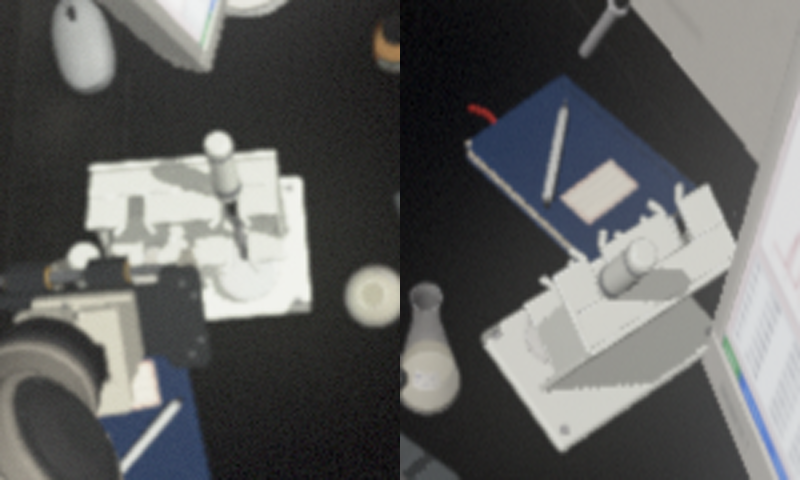

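The top view shows the handle in the gripper at (85,255), in front of the free slot at (135,205). The side view shows only the stem, at (605,25), and the grey probe at (630,265). The grey probe gives me a reference for the rack pose in each camera.

```bash
cat > gm.py <<'E'
from rk import *
import pickle
def fitcyl(P,n,M,r,xr,w=.018):
    L=M.inv().apply(P-n);S=L[np.isfinite(L[:,0])&(L[:,0]>xr[0])&(L[:,0]<xr[1])&(abs(L[:,1])<w)&(abs(L[:,2])<w)]
    if len(S)<15: return None,len(S)
    f=lambda a:np.hypot(S[:,1]-a[0]-a[1]*S[:,0],S[:,2]-a[2]-a[3]*S[:,0])-r
    q=least_squares(f,[0,0,0,0],loss="soft_l1",f_scale=.001);return q.x.round(4),(len(S),np.median(abs(f(q.x))).round(4),np.percentile(S[:,0],[1,99]).round(4))
def held():  # current predicted neck and M
    s=observe();p=np.array(s["tool_pos"]);R=Ro.from_euler("xyz",s["tool_rot"]);M=R*Ro.from_euler("y",-TILT,degrees=True)
    C=mat([-SL[1],0,1],[1,SL[0],SL[1]]);return p+R.apply([0,0,ZC])+M.apply(NM),M*C
if __name__=="__main__":
    d0=pickle.load(open("d0.pkl","rb"));d=pickle.load(open("d7.pkl","rb"))
    Rr,o=fr("rack");a=np.array([-.5,0,-.866]);z=np.array([.866,0,-.5]);n=o+Rr.apply([.0145,-.0425,.127]);M=Rr*mat(z,a)
    for nm in("top","side"):
        P=cloud(d0[nm]).reshape(-1,3);print(nm,"grey handle y0,sl,z0,sl",*fitcyl(P,n,M,.012,(-.085,-.02)))
        print("   grey stem",*fitcyl(P,n,M,.005,(.025,.07),.012))
        P=cloud(d[nm]).reshape(-1,3);nn,MM=held();print("  held stem",*fitcyl(P,nn,MM,.005,(.025,.092),.015));print("  held handle",*fitcyl(P,nn,MM,.012,(-.09,-.02),.018))
E
python3 gm.py
```

```text
top grey handle y0,sl,z0,sl [ 0.0002  0.0246 -0.0002  0.0266] (237, np.float64(0.003), array([-0.0836, -0.0208]))
   grey stem [-0.0034  0.0036  0.0023 -0.0224] (27, np.float64(0.0057), array([0.0476, 0.0563]))
  held stem None 1
  held handle [-0.012  -0.2517 -0.0131 -0.1657] (96, np.float64(0.0031), array([-0.0894, -0.0549]))
side grey handle y0,sl,z0,sl [ 0.0064  0.2909 -0.0027 -0.1024] (139, np.float64(0.0025), array([-0.0838, -0.0211]))
   grey stem None 12
  held stem [ 0.0023 -0.017  -0.0024  0.01  ] (70, np.float64(0.0004), array([0.0279, 0.0902]))
  held handle [0.0041 0.0378 0.0069 0.1484] (331, np.float64(0.0032), array([-0.089 , -0.0222]))
```

```bash
cat > slot.py <<'E'
from gm import *
d0=pickle.load(open("d0.pkl","rb"))
Rr,o=fr("rack");a=np.array([-.5,0,-.866]);z=np.array([.866,0,-.5]);M=Rr*mat(z,a)
n=o+Rr.apply([.0145,.0425,.127])
for nm in("top","side"):
    c=d0[nm];P=cloud(c).reshape(-1,3);L=M.inv().apply(P-n)
    up=np.isfinite(L[:,0])&(abs(L[:,0]+.015)<.006)&(L[:,2]>-.045)&(L[:,2]<.03)&(abs(L[:,1]+.03)<.1)
    S=L[up];print(nm,"upper tier plane x",np.median(S[:,0]).round(4),len(S),"y",np.percentile(S[:,1],[0.5,99.5]).round(4),"z",np.percentile(S[:,2],[.5,99.5]).round(4))
    for zz in np.arange(-.04,.03,.005):
        k=(S[:,2]>zz)&(S[:,2]<zz+.005)&(abs(S[:,1])<.035);y=np.sort(S[k,1])
        if len(y)>4:
            g=np.diff(y);i=g.argmax();print("   z",round(zz,3),len(y),"gap",y[i].round(4),y[i+1].round(4),"mid",((y[i]+y[i+1])/2).round(4))
    # grey handle, using only points well outside the tier
    ng=o+Rr.apply([.0145,-.0425,.127]);G=M.inv().apply(P-ng);S=G[np.isfinite(G[:,0])&(G[:,0]>-.085)&(G[:,0]<-.035)&(np.hypot(G[:,1],G[:,2])<.0165)&(np.hypot(G[:,1],G[:,2])>.006)]
    f=lambda q:np.hypot(S[:,1]-q[0],S[:,2]-q[1])-.012
    q=least_squares(f,[0,0],loss="soft_l1",f_scale=.001);print("  grey y,z",q.x.round(4),len(S),np.median(abs(f(q.x))).round(4),"end x",np.percentile(S[:,0],[1]).round(4))
E
python3 slot.py
```

```text
top upper tier plane x -0.0198 77 y [-0.1261  0.0405] z [-0.0172  0.028 ]
   z -0.01 9 gap -0.0061 0.0084 mid 0.0012
  grey y,z [-0.0006 -0.0022] 106 0.0021 end x [-0.0845]
side upper tier plane x -0.0163 20 y [-0.1266  0.011 ] z [-0.015   0.0291]
  grey y,z [-0.0124  0.0017] 24 0.0005 end x [-0.0841]
```

{"method": "arm_command", "body": {"fingers": [1, 1, 1, 1, 1, 1], "travel": [[0.01, 0, 0.03], [0.02, 0.001, 0.06], [0.03, 0.001, 0.085], [0.039, 0.001, 0.1065], [0.039, 0.001, 0.1065], [0.039, 0.001, 0.1065]], "dr": [[0, 0, 0], [0, 0, 0], [0, 0, 0], [0, 0, 0], [0, 0, 0], [0, 0, 0]]}}

```text
time: 19.33
tool_pos: [0.4453, 0.298, 0.1819]
tool_rot: [-3.129, 0.44, -3.03]
contact_force: [0.1, -0.1, 0.9]
opening: 0.0228
grip_force: 58.0
```

```bash
python3 - <<'E'
from gm import *
d={n:read_camera(n) for n in("side","top")};pickle.dump(d,open("d8.pkl","wb"))
nn,MM=held();Rr,o=fr("rack");print("neck in rack",Rr.inv().apply(nn-o).round(4))
for nm in d:
    P=cloud(d[nm]).reshape(-1,3);print(nm,"held stem",*fitcyl(P,nn,MM,.005,(.025,.092),.013))
    L=MM.inv().apply(P-nn);S=L[np.isfinite(L[:,0])&(L[:,0]>-.088)&(L[:,0]<-.02)&(np.hypot(L[:,1],L[:,2])<.016)&(np.hypot(L[:,1],L[:,2])>.008)]
    print("  handle pts",len(S),np.percentile(S,[1,99],axis=0).round(3).tolist() if len(S)>5 else "")
p,R=rp(.05,.006);go(p,R)
E
```

```text
neck in rack [-0.0473  0.0414  0.1789]
side held stem [ 0.0022 -0.0252 -0.0013  0.0058] (47, np.float64(0.0005), array([0.032 , 0.0889]))
  handle pts 134 [[-0.088, -0.015, -0.012], [-0.022, 0.011, 0.011]]
top held stem None 0
  handle pts 44 [[-0.088, -0.011, -0.015], [-0.055, 0.014, 0.006]]
t 19.43 q [ 0.58  0.18  1.88 -0.32  0.71 -0.9 ] at [0.4461 0.2996 0.1843] to [0.4673 0.3035 0.1625] TRAVEL [-0.01, 0.0019, 0.0289] DR [-0.2, 0.1, -0.5] rows 0.7
```

```bash
python3 - <<'E'
from gm import *
d0=pickle.load(open("d0.pkl","rb"))
Rr,o=fr("rack");a=np.array([-.5,0,-.866]);z=np.array([.866,0,-.5]);M=Rr*mat(z,a)
n=o+Rr.apply([.0145,.0425,.127])
for nm in("top","side"):
    c=d0[nm];P=cloud(c).reshape(-1,3);L=M.inv().apply(P-n);ok=np.isfinite(L[:,0])&(L[:,1]>-.13)&(L[:,1]<.05)
    S=L[ok&(abs(L[:,2])<.09)&(L[:,0]>-.06)&(L[:,0]<.08)&(P[:,2]>.03)]
    h=np.histogram(S[:,0],np.arange(-.06,.081,.005));print(nm,dict(zip((h[1][:-1]*1000).round().astype(int).tolist(),h[0].tolist())))
    for lo,hi in((-.035,-.008),(.04,.068)):
        T=S[(S[:,0]>lo)&(S[:,0]<hi)]
        for zz in np.arange(-.05,.06,.01):
            k=(T[:,2]>zz)&(T[:,2]<zz+.01)
            if k.sum()>8:
                y=np.sort(T[k,1]);y=y[abs(y)<.036];g=np.diff(y);i=g.argmax() if len(g) else 0
                print("  ",lo,"z",round(zz,3),k.sum(),"x med",np.median(T[k,0]).round(4),"gap",(y[i].round(4),y[i+1].round(4)) if len(g) else "")
    ng=o+Rr.apply([.0145,-.0425,.127]);G=M.inv().apply(P-ng);G=G[np.isfinite(G[:,0])&(np.hypot(G[:,1],G[:,2])<.015)&(G[:,0]<-.03)];print(" grey end",np.sort(G[:,0])[:8].round(4))
E
```

```text
top {-60: 18, -55: 10, -50: 15, -45: 15, -40: 11, -35: 63, -30: 488, -25: 875, -20: 54, -15: 6, -10: 6, -5: 9, 0: 14, 5: 13, 10: 9, 15: 16, 20: 23, 25: 20, 30: 21, 35: 23, 40: 20, 45: 313, 50: 644, 55: 47, 60: 4, 65: 2, 70: 6, 75: 4}
   -0.035 z -0.02 38 x med -0.0238 gap (np.float64(-0.0087), np.float64(0.0103))
   -0.035 z -0.01 218 x med -0.0237 gap (np.float64(-0.0059), np.float64(0.008))
   -0.035 z 0.0 223 x med -0.0242 gap (np.float64(-0.0058), np.float64(0.0074))
   -0.035 z 0.01 203 x med -0.0242 gap (np.float64(-0.0082), np.float64(0.0089))
   -0.035 z 0.02 203 x med -0.0242 gap (np.float64(0.0022), np.float64(0.0046))
   -0.035 z 0.03 193 x med -0.0246 gap (np.float64(0.0193), np.float64(0.0221))
   -0.035 z 0.04 202 x med -0.0239 gap (np.float64(-0.0025), np.float64(0.0003))
   -0.035 z 0.05 208 x med -0.0279 gap (np.float64(0.0269), np.float64(0.0294))
   0.04 z -0.02 40 x med 0.0518 gap (np.float64(-0.0077), np.float64(0.0106))
   0.04 z -0.01 200 x med 0.0514 gap (np.float64(-0.0068), np.float64(0.0097))
   0.04 z 0.0 182 x med 0.0506 gap (np.float64(-0.0067), np.float
[... 1067 characters left out ...]
266 gap (np.float64(0.0313), np.float64(0.0339))
   -0.035 z 0.03 292 x med -0.0267 gap (np.float64(-0.0351), np.float64(-0.0315))
   -0.035 z 0.04 297 x med -0.0267 gap (np.float64(-0.0272), np.float64(-0.0245))
   -0.035 z 0.05 247 x med -0.0311 gap (np.float64(0.0311), np.float64(0.0341))
   0.04 z -0.02 18 x med 0.0493 gap (np.float64(-0.013), np.float64(0.0171))
   0.04 z -0.01 50 x med 0.0485 gap 
   0.04 z 0.0 74 x med 0.0487 gap 
   0.04 z 0.01 20 x med 0.048 gap 
   0.04 z 0.03 9 x med 0.0463 gap 
   0.04 z 0.04 9 x med 0.0471 gap 
   0.04 z 0.05 22 x med 0.0507 gap (np.float64(-0.0303), np.float64(-0.0011))
 grey end [-0.3959 -0.3958 -0.3949 -0.3946 -0.394  -0.3939 -0.3936 -0.3935]
```

```bash
python3 - <<'E'
from gm import *
d0=pickle.load(open("d0.pkl","rb"))
Rr,o=fr("rack");a=np.array([-.5,0,-.866]);z=np.array([.866,0,-.5]);M=Rr*mat(z,a)
n=o+Rr.apply([.0145,.0425,.127]);ng=o+Rr.apply([.0145,-.0425,.127])
for nm in("top","side"):
    c=d0[nm];P=cloud(c).reshape(-1,3)
    G=M.inv().apply(P-ng);S=G[np.isfinite(G[:,0])&(G[:,0]<-.036)&(G[:,0]>-.12)&(abs(G[:,1])<.03)&(abs(G[:,2])<.05)]
    B=S[S[:,0]>-.085]
    f=lambda q:np.hypot(B[:,1]-q[0]-q[1]*(B[:,0]+.06),B[:,2]-q[2]-q[3]*(B[:,0]+.06))-.012
    q=least_squares(f,[0,0,.01,0],loss="soft_l1",f_scale=.001);print(nm,"grey at x=-.06: y,sl,z,sl",q.x.round(4),len(B),np.median(abs(f(q.x))).round(4),"end",np.sort(S[:,0])[[2,6,12]].round(4))
    L=M.inv().apply(P-n);T=L[np.isfinite(L[:,0])&(L[:,0]>-.032)&(L[:,0]<-.02)&(abs(L[:,1]-.001)<.004)];print("  slot-floor first tier z",np.sort(T[:,2])[:6].round(4), "front edge all",np.sort(L[np.isfinite(L[:,0])&(L[:,0]>-.032)&(L[:,0]<-.02)&(abs(L[:,1])<.04)&(abs(L[:,1])>.012),2])[[3,8]].round(4))
    q=P[np.isfinite(P[:,0])&(P[:,2]>.03)]; D=Rr.inv().apply(P-o);w=np.isfinite(D[:,0])&(D[:,2]>.008)&(D[:,2]<.016)&(abs(D[:,1])<.09);print("  foot x range in rack",np.percentile(D[w&(abs(D[:,0])<.09)][:,0],[.5,2,50,98,99.5]).round(4))
E
```

```text
top grey at x=-.06: y,sl,z,sl [ 0.0016 -0.0015  0.0188 -0.0075] 127 0.0008 end [-0.1023 -0.1009 -0.1003]
  slot-floor first tier z [0.0238 0.0243 0.0246 0.0247 0.0271 0.0278] front edge all [-0.0183 -0.0142]
  foot x range in rack [-0.089  -0.0867 -0.052   0.05    0.0612]
side grey at x=-.06: y,sl,z,sl [ 0.002  -0.0007  0.0201  0.0036] 122 0.0005 end [-0.1042 -0.1035 -0.1031]
  slot-floor first tier z [0.0257 0.0258 0.0268 0.028  0.0288 0.0299] front edge all [-0.0163 -0.0141]
  foot x range in rack [-0.0831 -0.0624  0.0375  0.0686  0.0694]
```

Both cameras agree, from the grey probe's axis and end, the tier planes and the slot floor. The real hanging place is about 22 mm further along the rack's +x than my foot-based estimate. I'll take the hanging place from the grey probe and the slot instead.

```bash
sed -i 's/^NM=.*/NM=np.array([.0595,.0005,.0015]);SL=(-.007,0.0);ZC=-.0527;TILT=35/; s/-back\*z-up\*a)$/-back*z-up*a+.0193*z-.0108*a+np.array([0,.0008,0]))/' rk.py; grep -n "0193" rk.py; python3 - <<'E'
from rk import *
rng=np.random.default_rng(0);Q0=[np.array([.5,.3,1.8,0,1,-1])]+[rng.uniform(LO,HI) for _ in range(6)]
for b,u in((.06,.004),(.045,.004),(0,.004)):
    p,R=rp(b,u);q,e=ik(p,R,Q0);print(b,q.round(2),e.round(4));go(p,R)
E
```

```text
5:    n=o+Rr.apply(np.array([.0145,.0425+lat,.127])-back*z-up*a+.0193*z-.0108*a+np.array([0,.0008,0]))
0.06 [ 0.53  0.25  1.84 -0.28  0.66 -0.96] 0.0
t 19.43 q [ 0.58  0.18  1.88 -0.32  0.71 -0.9 ] at [0.4461 0.2996 0.1843] to [0.4807 0.3038 0.1647] TRAVEL [-0.023, 0.0007, 0.0327] DR [-0.8, 0.5, 0.3] rows 1.0
0.045 [ 0.52  0.28  1.82 -0.28  0.65 -0.97] 0.0
t 19.43 q [ 0.58  0.18  1.88 -0.32  0.71 -0.9 ] at [0.4461 0.2996 0.1843] to [0.4936 0.3052 0.1572] TRAVEL [-0.0315, 0.0008, 0.045] DR [-0.8, 0.5, 0.3] rows 1.3
0 [ 0.49  0.37  1.77 -0.27  0.61 -1.  ] 0.0
t 19.43 q [ 0.58  0.18  1.88 -0.32  0.71 -0.9 ] at [0.4461 0.2996 0.1843] to [0.5323 0.3096 0.1347] TRAVEL [-0.057, 0.0012, 0.0821] DR [-0.8, 0.5, 0.3] rows 2.4
```

{"method": "arm_command", "body": {"fingers": [1, 1, 1, 1, 1], "travel": [[-0.012, 0, 0.017], [-0.023, 0.0007, 0.033], [-0.0265, 0.0008, 0.038], [-0.0265, 0.0008, 0.038], [-0.0265, 0.0008, 0.038]], "dr": [[-0.8, 0.5, 0.3], [-0.8, 0.5, 0.3], [-0.8, 0.5, 0.3], [-0.8, 0.5, 0.3], [-0.8, 0.5, 0.3]]}}

```text
time: 19.85
tool_pos: [0.4846, 0.3048, 0.1603]
tool_rot: [3.136, 0.434, -3.034]
contact_force: [0.3, 0.5, -0.7]
opening: 0.0224
grip_force: 58.0
```

```bash
cat > chk.py <<'E'
from gm import *
d={n:read_camera(n) for n in("side","top")};pickle.dump(d,open("d8.pkl","wb"))
nn,MM=held();Rr,o=fr("rack");a=np.array([-.5,0,-.866]);z=np.array([.866,0,-.5]);H=o+Rr.apply(np.array([.0145,.0433,.127])+.0193*z-.0108*a);HM=Rr*mat(z,a)
print("pred neck in home frame (axis,lat,slide)",HM.inv().apply(nn-H).round(4),"dir",HM.inv().apply(MM.apply([1,0,0])).round(3))
s=observe();print(np.round(s["contact_force"],1),s["opening"])
for nm in d:
    P=cloud(d[nm]).reshape(-1,3);print(nm,"held stem vs pred",*fitcyl(P,nn,MM,.005,(.025,.092),.011))
    L=MM.inv().apply(P-nn);S=L[np.isfinite(L[:,0])&(L[:,0]>-.13)&(L[:,0]<-.068)&(np.hypot(L[:,1],L[:,2])<.02)]
    if len(S)>8: print("  handle end pts",len(S),"x",np.sort(S[:,0])[:5].round(4),"y",np.percentile(S[:,1],[5,50,95]).round(4),"z",np.percentile(S[:,2],[5,50,95]).round(4))
E
python3 chk.py
```

```text
pred neck in home frame (axis,lat,slide) [-0.0021  0.0007 -0.0548] dir [ 1.    -0.002 -0.002]
[ 0.5 -0.4 -0.9] 0.022903452484965774
side held stem vs pred [0.0009 0.0078 0.0003 0.001 ] (50, np.float64(0.0005), array([0.0299, 0.0893]))
  handle end pts 154 x [-0.0909 -0.0908 -0.0906 -0.0906 -0.0906] y [-0.0156 -0.0063  0.0137] z [-0.0142 -0.0008  0.0099]
top held stem vs pred None 0
  handle end pts 59 x [-0.0901 -0.089  -0.089  -0.0889 -0.0886] y [-0.0103 -0.0017  0.0077] z [-0.0132 -0.0032  0.0055]
```

```bash
python3 - <<'E'
from rk import *
for b in(.02,.0):
    p,R=rp(b,.005,-.0012);go(p,R)
E
```

```text
t 19.95 q [ 0.53  0.26  1.84 -0.28  0.66 -0.96] at [0.4841 0.3051 0.1603] to [0.5157 0.3065 0.1455] TRAVEL [-0.0225, -0.0021, 0.0267] DR [0.0, -0.1, 0.2] rows 0.8
t 19.95 q [ 0.53  0.26  1.84 -0.28  0.66 -0.96] at [0.4841 0.3051 0.1603] to [0.533  0.3085 0.1355] TRAVEL [-0.034, -0.0022, 0.043] DR [0.0, -0.1, 0.2] rows 1.3
```

{"method": "arm_command", "body": {"fingers": [1, 1, 1, 1, 1, 1], "travel": [[-0.006, -0.002, 0.004], [-0.012, -0.002, 0.012], [-0.017, -0.002, 0.019], [-0.0225, -0.002, 0.0267], [-0.0225, -0.002, 0.0267], [-0.0225, -0.002, 0.0267]], "dr": [[0, 0, 0.2], [0, 0, 0.2], [0, 0, 0.2], [0, 0, 0.2], [0, 0, 0.2], [0, 0, 0.2]]}}

```text
time: 20.45
tool_pos: [0.5164, 0.3064, 0.1437]
tool_rot: [3.135, 0.432, -3.037]
contact_force: [0.4, 0.2, -0.9]
opening: 0.0224
grip_force: 58.0
```

```bash
python3 chk.py; python3 - <<'E'
from rk import *
p,R=rp(0,.005,-.0012);go(p,R)
E
```

```text
pred neck in home frame (axis,lat,slide) [-0.0041 -0.0013 -0.0193] dir [ 1.     0.    -0.004]
[-1.1  0.4 -1.3] 0.02267277759369868
side held stem vs pred None 0
  handle end pts 161 x [-0.0912 -0.0905 -0.0904 -0.0903 -0.0901] y [-0.0154 -0.0056  0.014 ] z [-0.0142 -0.0018  0.0097]
top held stem vs pred None 0
  handle end pts 54 x [-0.0908 -0.089  -0.0888 -0.0883 -0.0879] y [-0.0075 -0.0009  0.0069] z [-0.0139 -0.0039  0.0071]
t 20.55 q [ 0.5   0.33  1.79 -0.27  0.63 -0.99] at [0.5159 0.3064 0.1442] to [0.533  0.3085 0.1355] TRAVEL [-0.012, 0.0001, 0.015] DR [-0.0, -0.2, -0.0] rows 0.5
```

No contact force, so it is in the slots cleanly. I'll slide it the rest of the way until it touches the floor.

{"method": "arm_command", "body": {"fingers": [1, 1, 1, 1, 1], "travel": [[-0.004, 0, 0.005], [-0.008, 0, 0.01], [-0.011, 0, 0.014], [-0.012, 0, 0.015], [-0.012, 0, 0.015]], "dr": [[0, -0.2, 0], [0, -0.2, 0], [0, -0.2, 0], [0, -0.2, 0], [0, -0.2, 0]]}}

```text
time: 20.97
tool_pos: [0.5334, 0.3084, 0.1355]
tool_rot: [3.135, 0.436, -3.037]
contact_force: [0.4, 0.0, -0.9]
opening: 0.0227
grip_force: 58.0
```

```bash
python3 chk.py|head -2; python3 - <<'E'
from rk import *
p,R=rp(-.002,.005,-.0012);go(p,R);p,R=rp(0,.001,-.0012);go(p,R)
E
```

```text
pred neck in home frame (axis,lat,slide) [-0.0053 -0.0013 -0.    ] dir [ 1.     0.001 -0.   ]
[-0.3  0.1 -0.3] 0.022571192831871357
t 21.07 q [ 0.49  0.36  1.77 -0.26  0.62 -1.  ] at [0.5331 0.3084 0.1358] to [0.5347 0.3086 0.1345] TRAVEL [-0.0009, 0.0001, 0.0018] DR [-0.0, -0.0, -0.0] rows 0.0
t 21.07 q [ 0.49  0.36  1.77 -0.26  0.62 -1.  ] at [0.5331 0.3084 0.1358] to [0.531  0.3082 0.1321] TRAVEL [0.0035, 0.0001, 0.0025] DR [-0.0, -0.0, -0.0] rows 0.1
```

{"method": "arm_command", "body": {"fingers": [1, 1, 1, 1], "travel": [[-0.0006, 0, 0.0008], [-0.0011, 0, 0.0016], [-0.0011, 0, 0.0016], [-0.0011, 0, 0.0016]], "dr": [[0, 0, 0], [0, 0, 0], [0, 0, 0], [0, 0, 0]]}}

```text
time: 21.4
tool_pos: [0.5345, 0.3086, 0.1351]
tool_rot: [3.135, 0.436, -3.037]
contact_force: [-2.4, 0.1, 2.2]
opening: 0.0225
grip_force: 58.0
```

{"method": "arm_command", "body": {"fingers": [1, 1, 1, 1, 1], "travel": [[0.0008, 0, 0.0006], [0.0016, 0, 0.0011], [0.0024, 0, 0.0017], [0.0029, 0, 0.002], [0.0029, 0, 0.002]], "dr": [[0, 0, 0], [0, 0, 0], [0, 0, 0], [0, 0, 0], [0, 0, 0]]}}

```text
time: 21.82
tool_pos: [0.5334, 0.3087, 0.1327]
tool_rot: [3.134, 0.438, -3.037]
contact_force: [-3.0, 0.1, 4.7]
opening: 0.0228
grip_force: 58.0
```

```bash
python3 chk.py
```

```text
pred neck in home frame (axis,lat,slide) [-0.0027 -0.0009  0.0018] dir [1.    0.001 0.002]
[-2.7  0.6  5.3] 0.022784306220688753
side held stem vs pred None 0
  handle end pts 159 x [-0.0927 -0.0918 -0.0916 -0.0915 -0.0913] y [-0.0158 -0.007   0.0127] z [-0.0138 -0.0017  0.0093]
top held stem vs pred None 0
  handle end pts 55 x [-0.0902 -0.0895 -0.0883 -0.0881 -0.0878] y [-0.008  -0.0013  0.008 ] z [-0.0139 -0.0041  0.0067]
```

{"method": "arm_command", "body": {"fingers": [1, 1, 1, 1], "travel": [[0.001, 0, 0.0003], [0.0019, 0, 0.0006], [0.0019, 0, 0.0006], [0.0019, 0, 0.0006]], "dr": [[0, 0, 0], [0, 0, 0], [0, 0, 0], [0, 0, 0]]}}

```text
time: 22.25
tool_pos: [0.5329, 0.3088, 0.1324]
tool_rot: [3.133, 0.441, -3.037]
contact_force: [-1.1, -0.6, 8.1]
opening: 0.0227
grip_force: 58.0
```

```bash
python3 chk.py
```

```text
pred neck in home frame (axis,lat,slide) [-0.002  -0.0008  0.0017] dir [1.    0.001 0.004]
[-1.  -1.   7.9] 0.02275117770687567
side held stem vs pred None 0
  handle end pts 156 x [-0.0923 -0.0917 -0.0917 -0.0916 -0.0913] y [-0.0164 -0.0067  0.0134] z [-0.013  -0.0018  0.0094]
top held stem vs pred None 0
  handle end pts 48 x [-0.0904 -0.0895 -0.0895 -0.0891 -0.0888] y [-0.0076 -0.0008  0.0076] z [-0.0139 -0.003   0.0058]
```

{"method": "arm_command", "body": {"fingers": [1, 0.7, 0.4, 0.2, 0, 0, 0, 0], "travel": [[-0.0005, 0, -0.0005], [-0.0005, 0, -0.0005], [-0.0005, 0, -0.0005], [-0.0005, 0, -0.0005], [-0.0005, 0, -0.0005], [-0.0005, 0, -0.0005], [-0.0005, 0, -0.0005], [-0.0005, 0, -0.0005]], "dr": [[0, 0, 0], [0, 0, 0], [0, 0, 0], [0, 0, 0], [0, 0, 0], [0, 0, 0], [0, 0, 0], [0, 0, 0]]}}

```text
time: 23.02
tool_pos: [0.5317, 0.3082, 0.1309]
tool_rot: [3.135, 0.436, -3.037]
contact_force: [-0.5, 0.2, 0.6]
opening: 0.0455
grip_force: 0.0
```

{"method": "arm_command", "body": {"fingers": [0, 0, 0, 0, 0, 0, 0, 0], "travel": [[0, 0, -0.01], [0, 0, -0.03], [0, 0, -0.06], [0, 0, -0.09], [0, 0, -0.12], [0, 0, -0.15], [0, 0, -0.16], [0, 0, -0.16]], "dr": [[0, 0, 0], [0, 0, 0], [0, 0, 0], [0, 0, 0], [0, 0, 0], [0, 0, 0], [0, 0, 0], [0, 0, 0]]}}

```text
time: 23.68
tool_pos: [0.4648, 0.3009, 0.2799]
tool_rot: [3.132, 0.442, -3.037]
contact_force: [0.3, -0.7, 0.2]
opening: 0.0459
grip_force: 0.0
```

```bash
python3 - <<'E'
from gm import *
s=observe();print(np.round(s["tool_pos"],3),np.round(s["contact_force"],1),s["opening"],s["time"])
d={n:read_camera(n) for n in("side","top")};pickle.dump(d,open("d9.pkl","wb"))
Rr,o=fr("rack");a=np.array([-.5,0,-.866]);z=np.array([.866,0,-.5]);M=Rr*mat(z,a)
for y in(.0425,-.0425):
    ng=o+Rr.apply([.0145,y,.127])
    for nm in d:
        P=cloud(d[nm]).reshape(-1,3)
        G=M.inv().apply(P-ng);S=G[np.isfinite(G[:,0])&(G[:,0]<-.036)&(G[:,0]>-.12)&(abs(G[:,1])<.03)&(abs(G[:,2])<.05)];B=S[S[:,0]>-.085]
        f=lambda q:np.hypot(B[:,1]-q[0]-q[1]*(B[:,0]+.06),B[:,2]-q[2]-q[3]*(B[:,0]+.06))-.012
        q=least_squares(f,[0,0,.02,0],loss="soft_l1",f_scale=.001);print(y,nm,"at x=-.06: y,sl,z,sl",q.x.round(4),len(B),np.median(abs(f(q.x))).round(4),"end",np.sort(S[:,0])[[2,6,12]].round(4))
a=d["top"]["color"][150:330,120:270];b=d["side"]["color"][90:240,250:400]
cv2.imwrite("pics/g9.png",np.hstack([cv2.resize(a,(400,480),interpolation=2),cv2.resize(b,(400,480),interpolation=2)]))
E
```

```text
[0.465 0.301 0.28 ] [ 0.3 -0.7  0.2] 0.0459212830083705 23.6833
0.0425 side at x=-.06: y,sl,z,sl [-0.0013 -0.0205  0.0189  0.0053] 136 0.0005 end [-0.1041 -0.1032 -0.1026]
0.0425 top at x=-.06: y,sl,z,sl [ 0.0001 -0.0134  0.019  -0.0149] 118 0.0009 end [-0.1027 -0.1012 -0.0999]
-0.0425 side at x=-.06: y,sl,z,sl [ 0.0021 -0.0112  0.0202 -0.0042] 119 0.0004 end [-0.1038 -0.1033 -0.1031]
-0.0425 top at x=-.06: y,sl,z,sl [ 0.0016 -0.0048  0.0189 -0.0106] 127 0.0007 end [-0.1019 -0.1009 -0.1002]
```

View pics/g9.png

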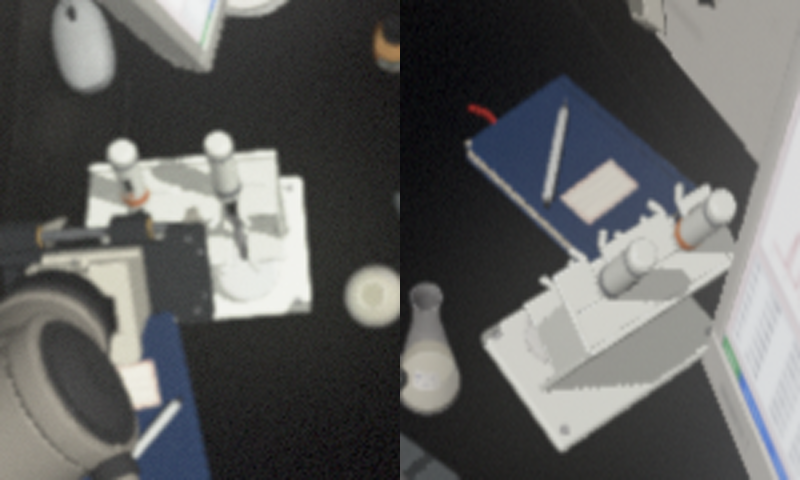

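The orange probe hangs in the free place (band at (130,195) in the top crop, (690,235) in the side crop). Its axis and end match the grey probe's within about 1–2 mm. The gripper is clear, so I'm handing in.

```bash
python3 -c "
from cell import *
print(hand_in())"
```

```text
the job is handed in; nothing more can be done
None
```

The orange probe was snapped home in the clip, released and regripped by the handle, and now hangs released in the rack's free place, lined up with the grey probe within 1–2 mm in both cameras; the job is handed in at about 24 s (no verdict was returned).

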